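# Lock the paint sample rack with its rod

### The arm

A 7-joint arm with a two-finger parallel gripper is mounted at the origin on the work surface. World frame = base frame: x ahead of the robot, y to its left, z up, the work surface at z = 0. Lengths are in mm, angles in degrees, forces in N, time in s.
With the tool pointing down it reaches from about 425 to 875 mm from the base axis. Payload 8.4 kg.
Tool frame: the origin (TCP) lies where the fingers leave the gripper's body, on its centre line; the fingertips stand 73 mm ahead of it and the grasp point (between the pads) lies 54 mm ahead of it (r.tcp_to_tips is the distance from the TCP to the fingertips, in mm); z points along the fingers, y is the direction in which the jaws open and shut (so a half turn about z gives the same grasp; the last joint's range is limited). The gripper opens to 85 mm and grips with 20 to 120 N. Pads are 22 mm wide; open, the fingers measure 114 mm over their backs; the gripper's body (76 mm by 85 mm) begins 54 mm behind the grasp point. The pads swing forward as they close: fully open they stand 13 mm farther back than shut.
Start: joints at [-74.611, 19.091, 2.286, 83.961, -0.768, 76.965, -3.352], TCP at [233.717, 606.502, 303.908] pointing down, gripper open.
Joint ranges: [-147.57, 147.57], [-21.85, 119.76], [-74.77, 79.35], [14.55, 137.4], [-85.83, 265.84], [4.83, 119.75], [-152.11, 152.11]. Speed limits (degrees/s): [127.2, 127.2, 159.86, 159.86, 180, 180, 180].

### API

Orientations are given as a 3x3 rotation matrix whose columns are the frame's x, y, z axes.
In Python, from station import r, cams, models gives the robot as it stands.
- The arm moves only by the tool servo_tool, never from a script. Its argument "deltas" is a list that holds one entry, the list of rows, each a list of 7 numbers: the shift along the tool's x, y, z in m, then the turn, a rotation vector about the tool's x, y, z in rad, then the closure, from -1 (fully open) to 1 (shut), so that 0 is half open. In form: [[[dx, dy, dz, wx, wy, wz, jaw], ...]]. A call has 1 to 8 rows; each row shifts and turns the commanded pose from where the row before left it, along the tool's axes as they then stand; what a row does not reach is not made up. A row lasts 1/8 s, in which the tool goes at most 62.5 mm and 10.7 degrees, less where a joint would pass 70% of its speed; a pose out of reach is approached as far as the arm can. A call is refused whole if a number of a shift passes 0.0625 or a number of a turn 0.188, either way. A call with a gripper value outside its range is refused whole. The fingers move at their own pace and stop on an object; "newtons" is the grip in N (left out, the last holds). Time passes only in rows, so rows that do not move let the fingers close. It gives the time, the measured TCP pose, the force and the opening at its end, in the units of the state.
- r.get_state(): the state, without advancing time (a new reading comes with each control period).
- cams.capture(name): name is "side" or "top"; returns the picture (420x560x3 uint8, blue, green, red); there is no depth.
- cams.camera_params(name): a dict with "fx", "fy", "cx", "cy" (pixels), "position" and "attitude" of the camera in the world. Camera axes: x right, y up, looking along -z (the intrinsics and any distortion apply to the point x, -y, -z); pixel columns grow to the right and rows downward; lengths in mm; the calibration is good to about 2 mm. A picture is of the moment at which its call begins. camera_params takes no time and is no camera call.
- r.sign_off(): hands the job in, once; it reports no verdict.
Trained networks look in the newest picture that a camera, given by its name, has taken for a name from the list of things; names that differ only in an ending like _2 or _b are one class to them, and where a whole thing is asked for, a point or a joint stands for the part that bears it (a point fixed in the world has none). Each returns a list of dicts, best first, with "conf" (0 to 1); they miss things now and then, are a little off and sometimes report something else, mostly with a low value. They report only what shows in the picture. A call takes as long as a camera call.
- models.spot_in(camera, query): "extent" ([left, top, right, bottom] as shares, 0 to 1, of the picture: columns of its width, rows of its height, round what is visible of it).
- models.outline_of(camera, query): "pixels" (420x560 bool, what is visible of it) and "extent" ([left, top, right, bottom] as shares, 0 to 1, of the picture: columns of its width, rows of its height, round what is visible of it).
- models.place_of(camera, query): "location" ([column, row] as shares, 0 to 1, of the picture: columns of its width, rows of its height: a listed point, or the origin of a listed thing).
The state is a dict: "time": time; "joint_positions": joint angles; "dq": joint speeds; "tau": joint torques, N m; "tcp_pos": TCP position; "ee_rot": TCP orientation; "force": force on the tool from outside, world axes, zero at the start; "ft_torque": the same for the moment, N m; "opening": finger opening in mm.
Only numpy, scipy, OpenCV 4.12 (cv2) and the standard library are available. Lean on these libraries where they do the work, as an engineer would, in place of code of your own. Each camera call takes 0.05 s, during which the arm holds its last target.

### The job

Put the red paint sample back into the empty middle pocket of the sample rack and push the blue and the white sample boards fully home so that the holes of all three line up. Then slide the locking rod along its tray, through all three boards and out through the far bracket, until its orange knob is up against the near bracket. Let go of everything, and leave the tub, the pen pot and the mouse where they are.

Things in the scene. Friction and masses are not known exactly. Their poses are not given: they have to be found in the camera images.
- rack: Fixed rack, wooden base 92 x 156 x 14 mm. Origin on the desk under the middle pocket, z up; -x is its front (robot side); y runs along the rod's holes, +y to the tray. Along y (mm): near bracket 60 to 76, blue board 40, pocket 0, white board -40, far bracket -60 to -76. With the boards home all holes share the axis x = 0, 52 above the desk. Place and yaw vary.
- pocket (a point): Centre of the floor of the middle pocket, 14 mm above the desk; axes as the rack's. The pocket is 75 mm long in x and 14 mm wide in y, 22 mm deep, open at the top, with lips flared by about 4 mm; lip tops are about 44 mm above the desk.
- near_hole (a point): Centre of the 16 mm hole on the outer (+y) face of the near bracket, where the knob ends up. Both brackets are grey blocks 44 mm wide in x, tops 78 mm above the desk.
- far_hole (a point): Centre of the 20 mm hole on the outer (-y) face of the far bracket, where the rod comes out; axes as the rack's.
- board_left (a joint): How far (m) the blue board (next to the tray) is pulled out to the front, along the rack's -x. 0 = fully home against a stop, hole on the rod's axis; at most 0.05. About 1.5 N of friction; it stays where left. Board 70 (x) x 10 (y) x 75 mm tall, 15 to 90 mm above the desk, 20 mm hole.
- board_right (a joint): The same for the white sample board (next to the far bracket).
- board_left_front (a point): Middle of the front face of the blue board's front flange (24 mm wide, 75 mm tall), 52.5 mm above the desk; moves with the board; push it along the rack's +x. At home it is 41 mm in front of the rack's y axis.
- board_right_front (a point): The same for the white board's flange.
- sample: Loose red paint sample board, 150 g, upright at the start in the grey stand. Origin at the middle of its underside, z up, y across its thickness. Body 70 (x) x 10 (y) x 75 mm (z) with a 20 mm hole, centre 38 mm up; on top a black tab 30 (x) x 10 (y) mm, reaching from 75 to 115 mm above the underside. A half turn about z makes no difference.
- sample_tab (a point): Centre of the black tab, 97 mm above the sample's underside, the place to pinch across the 10 mm thickness.
- stand: Fixed grey desk stand, base 110 x 80 x 14 mm with a pocket like the rack's, in which the red sample stands at the start, its underside 14 mm above the desk. Origin on the desk under its centre, z up, x along the pocket. Its place and yaw vary.
- tray (a point): Middle of the tray's floor, 37.5 mm above the desk; axes as the rack's. The tray is 44 mm wide and runs along the rack's y from the near bracket (y = 76 mm) to y = 270; low side rails (tops 44.5 mm above the desk), open top and outer end. The knob slides on its floor.
- rod: Loose steel rod, 12 mm diameter, 160 mm from knob to tapered tip, orange knob 28 mm diameter, 25 mm long; 160 g. Origin on its axis at the knob's inner face; its y points out through the knob. It may roll. At the start the axis is 52 mm above the desk, the knob in the tray 137 to 146 mm from the near bracket, the tip in that bracket's hole. Fully in, the tip sticks 8 mm out of the far bracket.
- rod_tip (a point): The tapered tip of the rod.
- knob_end (a point): Centre of the knob's flat outer end face, the place to push.
- wipes: White tub with a green lid, 84 mm diameter, 170 mm tall, beyond the rack. Origin under its centre. Leave alone.
- pen_pot: Square magenta pen pot 75 x 75 mm, 95 mm tall, pens to 165 mm, beyond the rack. Origin under its centre. Leave alone.
- mouse: Round red computer mouse 62 mm across, 33 mm tall, between robot and rack on the right. Origin under its centre. Leave alone.

How it is judged (in metres and radians):
On the way:
1. all three boards home, holes in line, the rod still drawn out (value of joint each of board_left, board_right below 0.004 m and horizontal distance between sample and pocket below 0.008 m and z of sample in the frame of pocket between -0.003 and 0.005 m and angle between sample's own z axis and vertical below 0.2 rad and angle between the y axis of sample and the y axis of rack, either way round below 0.2 rad and y of rod in the frame of rack above 0.14 m), for 0.1 s.
At the end, for the whole second after the job is handed in: Blue and white boards within 4 mm of home; red sample upright on the middle pocket's floor (8 mm, 0.2 rad); rod through all boards and brackets, knob within 5 mm of the near bracket, tip within 8 mm of the far hole's axis, parallel within 0.08 rad; all at rest (value of joint each of board_left, board_right below 0.004 m and horizontal distance between sample and pocket below 0.008 m and z of sample in the frame of pocket between -0.003 and 0.005 m and angle between sample's own z axis and vertical below 0.2 rad and angle between the y axis of sample and the y axis of rack, either way round below 0.2 rad and y of rod in the frame of rack between 0.07 and 0.081 m and x of rod_tip in the frame of far_hole between -0.008 and 0.008 m and z of rod_tip in the frame of far_hole between -0.008 and 0.008 m and angle between the y axis of rod and the y axis of rack, either way round below 0.08 rad and linear speed of each of rod, sample below 0.02 m/s); the robot touches nothing.
It fails at once if the tub is moved by more than 30 mm or tipped (distance of wipes from where it was at the start of the episode above 0.03 m or angle between wipes's own z axis and vertical above 0.4 rad).
It fails at once if the pen pot is moved by more than 30 mm or tipped (distance of pen_pot from where it was at the start of the episode above 0.03 m or angle between pen_pot's own z axis and vertical above 0.4 rad).
It fails at once if the mouse is moved by more than 30 mm or tipped (distance of mouse from where it was at the start of the episode above 0.03 m or angle between mouse's own z axis and vertical above 0.4 rad).
It also fails if it takes over 62 s, if anything falls off the work surface, if the arm or the gripper's body presses on something with over 40 N, if the wrist force passes 120 N, or if a joint passes its speed limit or range.

## Working session

There is one attempt and no reset: what is moved stays moved. The work goes in short steps, Python scripts to look and compute and a tool call to move; the robot and the scene stay as the last step left them, time stands still between calls to the robot, and variables do not carry over. Pictures are saved under pics/ and viewed, and the job is handed in when it is done.

Besides the shell and the picture viewer there is one more tool, called by a JSON object that holds its "method" and its "body", one argument or row to a line. servo_tool: Moves the arm, as the interface text tells. Its arguments: {"type":"object","properties":{"deltas":{"type":"array","items":{"type":"array","items":{"type":"array","items":{"type":"number"}}}},"newtons":{"type":"number"}},"required":["deltas"]}

```bash
ls; mkdir -p pics
python3 - <<'E'
from station import r,cams,models
import cv2
print(r.get_state())
for n in ("side","top"):
    im=cams.capture(n); cv2.imwrite(f"pics/{n}0.png",im); print(n,cams.camera_params(n))
    for q in ["rack","pocket","near_hole","far_hole","board_left_front","board_right_front","sample","sample_tab","stand","tray","rod","rod_tip","knob_end","wipes","pen_pot","mouse"]:
        try:
            o=models.place_of(n,q)
            print(n,q,[([round(v[0]*560,1),round(v[1]*420,1)],round(d["conf"],2)) for d in o for v in [d["location"]]][:2])
        except Exception as e: print(q,e)
E
```

```text
pics
{'time': 0.0, 'joint_positions': array([-74.6106826 ,  19.13365093,   2.28617167,  84.01143663,
        -0.76790647,  76.9641772 ,  -3.35235894]), 'dq': array([-0.04359739, -0.02033313,  0.0607824 ,  0.01955143,  0.01574756,
       -0.11102651,  0.05119938]), 'tau': array([-6.57317796e-04, -6.58566856e+01,  1.36475120e+00, -4.05550218e+01,
        1.66074611e-02,  1.28277118e-02, -1.26341732e-05]), 'tcp_pos': array([233.62683252, 606.20675564, 302.99696267]), 'ee_rot': array([[-9.33103508e-01,  3.59607586e-01, -4.77215983e-04],
       [ 3.59607883e-01,  9.33102195e-01, -1.56982230e-03],
       [-1.19228728e-04, -1.63641733e-03, -9.99998654e-01]]), 'force': array([0.24672267, 0.21000067, 0.05955521]), 'ft_torque': array([-0.05239278,  0.00583064, -0.01948545]), 'opening': 85.48875743117027}
side {'fx': 504.5393251104218, 'fy': 504.5393251104218, 'cx': 284.3779232251341, 'cy': 208.27880295263336, 'position': array([529.33746402, 807.47274613, 800.23337761]), 'attitude': array([[-0.99359988,  0.07623422, -0.08335239],
       [-0.11264565, -0.61397977,  0.78124247],
       [ 0.00838
[... 1078 characters left out ...]
01]])}
top rack [([255.7, 217.8], 0.81)]
top pocket [([257.5, 219.1], 0.71)]
top near_hole [([218.2, 226.1], 0.65), ([286.6, 242.5], 0.3)]
top far_hole [([287.4, 202.4], 0.96), ([348.0, 152.4], 0.37)]
top board_left_front [([251.7, 257.9], 0.88)]
top board_right_front [([288.5, 246.4], 0.81)]
top sample [([412.2, 244.2], 0.94)]
top sample_tab [([427.7, 238.6], 0.96)]
top stand [([411.6, 241.8], 0.79)]
top tray [([181.1, 240.5], 0.88), ([152.9, 247.7], 0.5)]
top rod [([155.7, 247.3], 0.64)]
top rod_tip [([225.6, 222.6], 0.58)]
top knob_end [([144.3, 252.2], 0.84), ([413.4, 243.4], 0.75)]
top wipes [([348.6, 154.6], 0.85)]
top pen_pot [([283.1, 149.0], 0.67)]
top mouse [([343.0, 296.1], 0.69)]
```

View pics/side0.png

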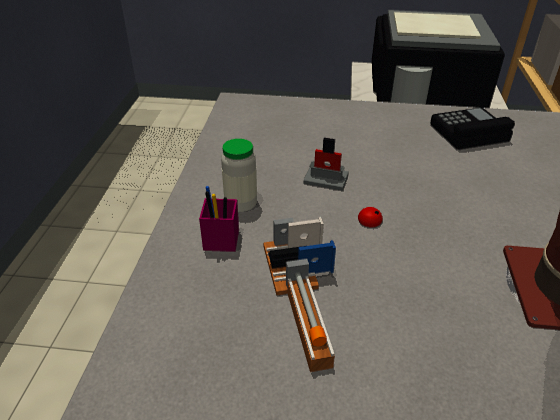

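View pics/top0.png

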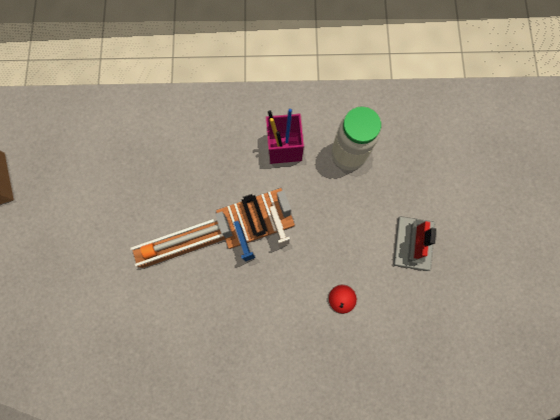

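```bash
cat > h.py <<'E'
import numpy as np, cv2
from scipy.optimize import least_squares
from station import r,cams,models
P={n:cams.camera_params(n) for n in("side","top")}
def proj(n,X):
    p=P[n]; c=np.asarray(p["attitude"]).T@(np.asarray(X,float)-p["position"])
    return np.array([p["fx"]*c[0]/-c[2]+p["cx"], p["fy"]*(-c[1])/-c[2]+p["cy"]])
def atz(n,uv,z):
    p=P[n]; d=np.array([(uv[0]-p["cx"])/p["fx"],-(uv[1]-p["cy"])/p["fy"],-1.]); d=np.asarray(p["attitude"])@d
    return p["position"]+d*(z-p["position"][2])/d[2]
def place(n,q,k=0):
    o=models.place_of(n,q); 
    return [(np.array(d["location"])*[560,420],d["conf"]) for d in o]
def T(x,y,a,L):
    a=np.radians(a);c,s=np.cos(a),np.sin(a)
    return np.array([x+c*L[0]-s*L[1],y+s*L[0]+c*L[1],L[2]])
E
cat > fit.py <<'E'
from h import *
D={"side":{"rack":(288.3,265.9),"near_hole":(297.3,272.7),"far_hole":(284.3,224.9),"bl":(331.5,252.7),"br":(324,230.9),"tray":(310.3,313.5),"rod":(319.2,328),"knob":(315,343)},
"top":{"rack":(255.7,217.8),"pocket":(257.5,219.1),"near_hole":(218.2,226.1),"far_hole":(287.4,202.4),"bl":(251.7,257.9),"br":(288.5,246.4),"tray":(181.1,240.5),"rod":(155.7,247.3),"knob":(144.3,252.2)}}
def L(k,p):
    return {"rack":(0,0,0),"pocket":(0,0,14),"near_hole":(0,76,52),"far_hole":(0,-76,52),"bl":(-41-p[3],40,52.5),"br":(-41-p[4],-40,52.5),"tray":(0,173,37.5),"rod":(0,p[5],52),"knob":(0,p[5]+25,52)}[k]
def f(p,rep=False):
    e=[]
    for n in D:
        for k,v in D[n].items():
            d=proj(n,T(*p[:3],L(k,p)))-v; e+=list(d)
            if rep: print(n,k,d.round(1))
    return np.array(e)
x0=atz("top",(257,219),14)
for cs in ("both","side","top"):
    DD=D
    s=least_squares(f,[x0[0],x0[1],15,30,30,215],loss="soft_l1")
    break
print(s.x.round(1)); f(s.x,True)
for n,st,sa,tb in(("side",(325.8,182.3),(324.9,175.6),(330.5,142.5)),("top",(411.6,241.8),(412.2,244.2),(427.7,238.6))):
    print(n,atz(n,st,0),atz(n,sa,14),atz(n,tb,111))
E
python3 fit.py
```

```text
[602.    1.8  18.3  43.9  47.5 223.4]
side rack [ 1.4 -0.3]
side near_hole [0.6 0.5]
side far_hole [-1.4  1.5]
side bl [1.2 2.8]
side br [0.4 0.5]
side tray [-1.2  0.4]
side rod [-3.1  1.8]
side knob [ 4.6 -2.2]
top rack [2.3 0.4]
top pocket [ 0.1 -2.1]
top near_hole [ 4.5 -0.9]
top far_hole [ 2.6 -0.4]
top bl [-0.4 -0.6]
top br [-0.5 -0.2]
top tray [-0.6  0.7]
top rod [0.1 0.8]
top knob [ 0.  -0.1]
side [ 537.24192255 -331.71070677    0.        ] [ 541.10723436 -343.36822799   14.        ] [ 532.62979375 -357.97852976  111.        ]
top [ 541.85518726 -340.61869695    0.        ] [ 534.74001001 -337.04855152   14.        ] [ 533.29423552 -337.55880008  111.        ]
```

Run:
```python
import cv2
t=cv2.imread("pics/top0.png");s=cv2.imread("pics/side0.png")
def c(im,x0,y0,x1,y1,k,n): cv2.imwrite(n,cv2.resize(im[y0:y1,x0:x1],None,fx=k,fy=k,interpolation=cv2.INTER_CUBIC))
c(t,120,180,310,280,4,"pics/t0rack.png"); c(t,385,205,450,280,8,"pics/t0stand.png"); c(s,255,210,345,375,3.5,"pics/s0rack.png"); c(s,295,130,360,195,8,"pics/s0stand.png")
```

```text
(no output)
```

View pics/t0rack.png

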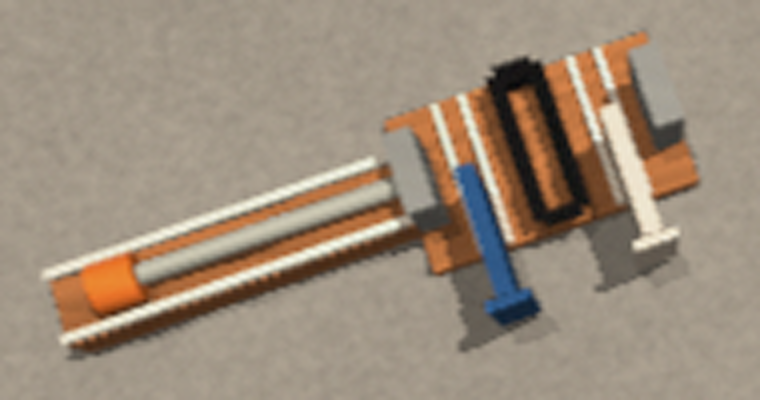

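View pics/s0rack.png

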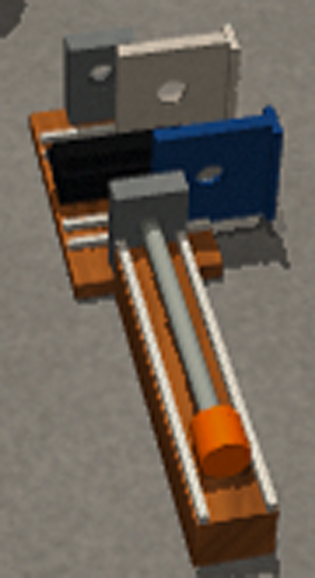

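View pics/t0stand.png

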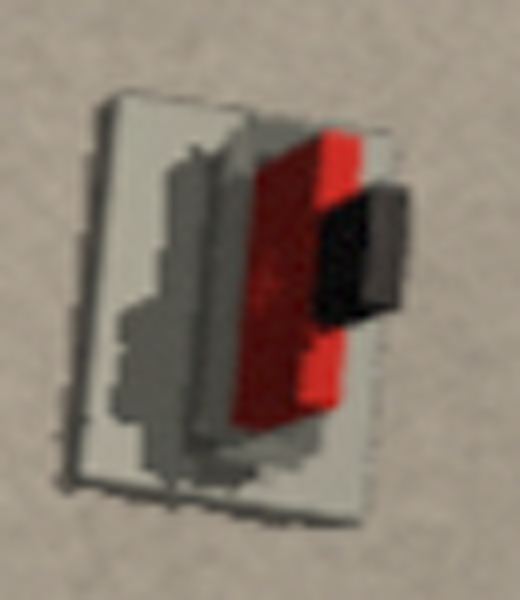

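View pics/s0stand.png

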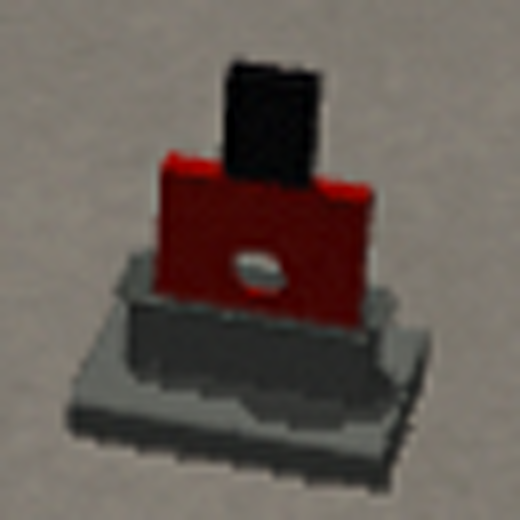

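```bash
cat > fit2.py <<'E'
from h import *
def cv(c,k,o): return ((c[0]+.5)/k-.5+o[0],(c[1]+.5)/k-.5+o[1])
tk=lambda x,y:cv((x,y),4,(120,180)); sk=lambda x,y:cv((x,y),3.5,(255,210))
ts=lambda x,y:cv((x,y),8,(385,205)); ss=lambda x,y:cv((x,y),8,(295,130))
R=[("top",(-46,-78,14),tk(695,185)),("top",(-46,78,14),tk(437,270)),("top",(46,-78,14),tk(645,35)),("top",(46,78,14),tk(387,125)),
("top",(22,270,44.5),tk(43,273)),("top",(-22,270,44.5),tk(63,343)),("top",(22,76,78),tk(386,131)),("top",(22,-76,78),tk(648,47)),("top",(-22,-76,78),tk(682,118)),
("side",(46,-78,14),sk(30,113)),("side",(46,78,14),sk(75,280)),("side",(22,270,44.5),sk(203,522)),("side",(-22,270,44.5),sk(272,507)),
("side",(22,76,78),sk(110,190)),("side",(-22,76,78),sk(187,182)),("side",(22,-60,78),sk(65,40)),
("top",("l",40,90,12),tk(487,303)),("top",("l",40,90,-12),tk(527,290)),
("top",("r",-40,90,12),tk(636,243)),("top",("r",-40,90,-12),tk(676,232)),
("side",("l",40,90,12),sk(279,122)),("side",("l",40,90,-12),sk(268,108)),
("side",("r",-40,90,12),sk(238,43)),("side",("r",-40,90,-12),sk(228,25))]
def f(p,rep=False,only=None):
    e=[]
    for n,l,v in R:
        if only and n!=only: continue
        if l[0]=="l": X=(-41-p[3],40+l[3],90)
        elif l[0]=="r": X=(-41-p[4],-40+l[3],90)
        else: X=l
        d=proj(n,T(*p[:3],X))-v; e+=list(d)
        if rep: print(n,l,d.round(1))
    return np.array(e)
for o in ("top","side",None):
    s=least_squares(f,[602,2,18,40,40],loss="soft_l1",kwargs=dict(only=o)); print(o,s.x.round(1))
f(s.x,True)
S=[("top",(50+5,40,14),ts(120,92)),("top",(55,-40,14),ts(395,130)),("top",(-55,-40,14),ts(360,522)),("top",(-55,40,14),ts(85,480)),
("side",(55,40,14),ss(70,405)),("side",(-55,40,14),ss(390,462)),("side",(-55,-40,14),ss(430,335)),
("top",(15,5,129),ts(370,188)),("top",(15,-5,129),ts(410,188)),("top",(-15,-5,129),ts(400,308)),("top",(-15,5,129),ts(362,312)),
("top",(35,5,89),ts(325,132)),("top",(35,-5,89),ts(362,135)),("top",(-35,5,89),ts(298,402)),("top",(-35,-5,89),ts(340,408)),
("side",(35,5,89),ss(162,170)),("side",(-35,5,89),ss(372,200)),("side",(15,5,129),ss(228,70)),("side",(-15,5,129),ss(320,80))]
def g(p,rep=False,only=None):
    e=[]
    for n,l,v in S:
        if only and n!=only: continue
        X=T(*p[:3],l)
        if l[2]>20: X=X+[p[3],p[4],0]
        d=proj(n,X)-v;e+=list(d)
        if rep: print(n,l,d.round(1))
    return np.array(e)
for o in ("top","side",None):
    s=least_squares(g,[540,-338,-5,0,0],loss="soft_l1",kwargs=dict(only=o)); print(o,s.x.round(1))
g(s.x,True)
E
python3 fit2.py
```

```text
top [600.6   7.6  18.3  38.8  35.5]
side [603.4   3.   18.3  43.   39.5]
None [601.8   6.8  18.2  40.7  37.2]
top (-46, -78, 14) [ 1.9 -0.9]
top (-46, 78, 14) [-0.6  0.9]
top (46, -78, 14) [ 0.8 -1.3]
top (46, 78, 14) [-0.6 -1.5]
top (22, 270, 44.5) [ 0.1 -2. ]
top (-22, 270, 44.5) [0.4 0.2]
top (22, 76, 78) [-0.9  0.8]
top (22, -76, 78) [ 2.7 -1.6]
top (-22, -76, 78) [1.2 0. ]
side (46, -78, 14) [-0.1  0.3]
side (46, 78, 14) [-0.1  1.9]
side (22, 270, 44.5) [-2.6 -1. ]
side (-22, 270, 44.5) [ 1.8 -0.9]
side (22, 76, 78) [1.3 3.5]
side (-22, 76, 78) [0.5 2.7]
side (22, -60, 78) [1.5 3.6]
top ('l', 40, 90, 12) [-0.3  0.7]
top ('l', 40, 90, -12) [ 1.1 -0. ]
top ('r', -40, 90, 12) [-0.3  1. ]
top ('r', -40, 90, -12) [ 0.9 -0.2]
side ('l', 40, 90, 12) [-0.3  3.7]
side ('l', 40, 90, -12) [-0.3  0.1]
side ('r', -40, 90, 12) [-0.3  2.1]
side ('r', -40, 90, -12) [-0.2  0.5]
top [ 538.5 -342.6   -9.8   -1.5    0.9]
side [ 537.6 -343.    -9.3   -0.8   -5.2]
None [ 538.1 -342.8   -9.7   -1.2    0.8]
top (55, 40, 14) [-0.8 -0.4]
top (55, -40, 14) [0.8 0.1]
top (-55, -40, 14) [1.5 0.5]
top (-55, 40, 14) [-1.   0.2]
side (55, 40, 14) [-0.4  0.3]
side (-55, 40, 14) [-0.4  0. ]
side (-55, -40, 14) [ 0.1 -0.2]
top (15, 5, 129) [ 0.2 -0.7]
top (15, -5, 129) [0.4 0.1]
top (-15, -5, 129) [0.5 0.4]
top (-15, 5, 129) [ 0.1 -0.9]
top (35, 5, 89) [-0.3  0. ]
top (35, -5, 89) [-0.1  0.4]
top (-35, 5, 89) [0.3 0.3]
top (-35, -5, 89) [0.1 0.3]
side (35, 5, 89) [0.  0.8]
side (-35, 5, 89) [-0.3  1.1]
side (15, 5, 129) [-0.1  1.3]
side (-15, 5, 129) [-0.2  1.8]
```

```bash
cat >> h.py <<'E'
from scipy.spatial.transform import Rotation as Ro
RX,RY,RA=601.6,5.0,18.2
def plan(pos,yaw,n=None,vmax=.055,wmax=9.):
    """rows to bring TCP to pos (mm), tool down, tool y heading yaw deg"""
    s=r.get_state(); p=s["tcp_pos"]/1000; R=s["ee_rot"]; a=np.radians(yaw)
    y=np.array([np.cos(a),np.sin(a),0]); z=np.array([0,0,-1.]); G=np.column_stack([np.cross(y,z),y,z])
    d=np.asarray(pos)/1000-p; w=Ro.from_matrix(R.T@G).as_rotvec()
    N=n or int(max(np.ceil(np.linalg.norm(d)/vmax),np.ceil(np.degrees(np.linalg.norm(w))/wmax),1))
    print("t",round(s["time"],2),"tcp",s["tcp_pos"].round(1),"F",s["force"].round(1),"open",round(s["opening"],1),"N",N,"d mm",(d*1000).round(1),"w deg",np.degrees(w).round(1))
    for i in range(N):
        Ri=R@Ro.from_rotvec(w*i/N).as_matrix()
        print([round(v,4) for v in (Ri.T@d/N)],[round(v,3) for v in w/N])
def rk(x,y,z): return T(RX,RY,RA,(x,y,z))
E
python3 - <<'E'
from h import *
print("mouse",atz("top",(343,296.1),0),atz("side",(369.6,222),0),"wipes",atz("top",(348.6,154.6),0),"pot",atz("top",(283.1,149),0))
print(rk(-120,0,260),rk(-52,0,125))
plan(rk(-120,0,220),108.2)
E
```

```text
mouse [ 426.20147776 -181.75626683    0.        ] [ 420.87849893 -174.4447958     0.        ] wipes [ 749.39570648 -210.9174661     0.        ] pot [766.18260607 -58.01693617   0.        ]
[487.60335382 -32.48019022 260.        ] [552.20145332 -11.24141576 125.        ]
t 1.7 tcp [233.7 606.5 303.9] F [ 0.2  0.4 -0.5] open 85.5 N 13 d mm [ 253.9 -639.   -83.9] w deg [ -0.   -0.  -39.3]
[np.float64(-0.0359), np.float64(-0.0388), np.float64(0.0065)] [np.float64(-0.0), np.float64(-0.0), np.float64(-0.053)]
[np.float64(-0.0338), np.float64(-0.0407), np.float64(0.0065)] [np.float64(-0.0), np.float64(-0.0), np.float64(-0.053)]
[np.float64(-0.0316), np.float64(-0.0424), np.float64(0.0065)] [np.float64(-0.0), np.float64(-0.0), np.float64(-0.053)]
[np.float64(-0.0293), np.float64(-0.044), np.float64(0.0065)] [np.float64(-0.0), np.float64(-0.0), np.float64(-0.053)]
[np.float64(-0.027), np.float64(-0.0455), np.float64(0.0065)] [np.float64(-0.0), np.float64(-0.0), np.float64(-0.053)]
[np.float64(-0.0245), np.float64(-0.0469), np.float64(0.0065)] [np.float64(-0.0), np.float64(-0.0), np.float64(-0.053)]
[np.float64(-0.022), np.float64(-0.0481), np.float64(0.0065)] [np.float64(-0.0), np.float64(-0.0), np.float64(-0.053)]
[np.float64(-0.0195), np.float64(-0.0492), np.float64(0.0065)] [np.float64(-0.0), np.float64(-0.0), np.float64(-0.053)]
[np.float64(-0.0168), np.float64(-0.0501), np.float64(0.0065)] [np.float64(-0.0), np.float64(-0.0), np.float64(-0.053)]
[np.float64(-0.0142), np.float64(-0.051), np.float64(0.0065)] [np.float64(-0.0), np.float64(-0.0), np.float64(-0.053)]
[np.float64(-0.0115), np.float64(-0.0516), np.float64(0.0065)] [np.float64(-0.0), np.float64(-0.0), np.float64(-0.053)]
[np.float64(-0.0087), np.float64(-0.0522), np.float64(0.0065)] [np.float64(-0.0), np.float64(-0.0), np.float64(-0.053)]
[np.float64(-0.006), np.float64(-0.0526), np.float64(0.0065)] [np.float64(-0.0), np.float64(-0.0), np.float64(-0.053)]
```

{"method": "servo_tool", "body": {
  "deltas": [
    [[-0.036, -0.039, 0.0065, 0, 0, -0.053, -0.55], [-0.034, -0.041, 0.0065, 0, 0, -0.053, -0.55], [-0.0315, -0.0425, 0.0065, 0, 0, -0.053, -0.55], [-0.0295, -0.044, 0.0065, 0, 0, -0.053, -0.55], [-0.027, -0.0455, 0.0065, 0, 0, -0.053, -0.55], [-0.0245, -0.047, 0.0065, 0, 0, -0.053, -0.55], [-0.022, -0.048, 0.0065, 0, 0, -0.053, -0.55], [-0.0195, -0.049, 0.0065, 0, 0, -0.053, -0.55]]
  ]
}}

```text
time: 2.7
tcp_pos: [390.9, 211.3, 252.0]
ee_rot: [[-0.998, -0.058, 0.001], [-0.058, 0.998, 0.001], [-0.001, 0.001, -1.0]]
force: [1.0, 0.5, 0.1]
opening: 66.3
```

{"method": "servo_tool", "body": {
  "deltas": [
    [[-0.017, -0.05, 0.0065, 0, 0, -0.053, -0.55], [-0.014, -0.051, 0.0065, 0, 0, -0.053, -0.55], [-0.0115, -0.0515, 0.0065, 0, 0, -0.053, -0.55], [-0.0085, -0.052, 0.0065, 0, 0, -0.053, -0.55], [-0.006, -0.0525, 0.0065, 0, 0, -0.053, -0.55], [0, 0, 0, 0, 0, 0, -0.55]]
  ]
}}

```text
time: 3.45
tcp_pos: [489.0, -36.3, 219.4]
ee_rot: [[-0.951, -0.31, 0.0], [-0.31, 0.951, -0.002], [0.0, -0.002, -1.0]]
force: [-0.5, 0.6, -0.1]
opening: 66.5
```

Run:
```python
from h import *
plan(rk(-120,0,122),108.2)
```

```text
t 3.45 tcp [489.  -36.3 219.4] F [-0.5  0.6 -0.1] open 66.5 N 2 d mm [ -1.4   3.9 -97.4] w deg [-0.1 -0.  -0.1]
[np.float64(0.0001), np.float64(0.0021), np.float64(0.0487)] [np.float64(-0.001), np.float64(-0.0), np.float64(-0.001)]
[np.float64(0.0001), np.float64(0.0021), np.float64(0.0487)] [np.float64(-0.001), np.float64(-0.0), np.float64(-0.001)]
```

{"method": "servo_tool", "body": {
  "deltas": [
    [[0, 0.002, 0.049, 0, 0, 0, -0.55], [0, 0.002, 0.049, 0, 0, 0, -0.55], [-0.015, 0, 0, 0, 0, 0, -0.55], [-0.01, 0, 0, 0, 0, 0, -0.55], [-0.01, 0, 0, 0, 0, 0, -0.55], [-0.01, 0, 0, 0, 0, 0, -0.55], [0, 0, 0, 0, 0, 0, -0.55]]
  ]
}}

```text
time: 4.32
tcp_pos: [531.3, -13.9, 122.2]
ee_rot: [[-0.949, -0.316, 0.002], [-0.316, 0.949, 0.0], [-0.002, -0.001, -1.0]]
force: [0.0, -0.7, -0.8]
opening: 66.3
```

Run:
```python
from h import *
plan(rk(-52,0,122),108.2)
for n in("top","side"):
    im=cams.capture(n)
    c=im[170:290,120:320] if n=="top" else im[200:350,240:390]
    cv2.imwrite(f"pics/{n}1.png",cv2.resize(c,None,fx=3.8,fy=3.8,interpolation=cv2.INTER_CUBIC))
```

```text
t 4.33 tcp [531.3 -13.9 122.2] F [ 0.  -0.7 -0.8] open 66.3 N 1 d mm [20.9  2.7 -0.2] w deg [-0.   0.1  0.2]
[np.float64(-0.0206), np.float64(-0.0041), np.float64(0.0003)] [np.float64(-0.001), np.float64(0.002), np.float64(0.004)]
```

View pics/side1.png

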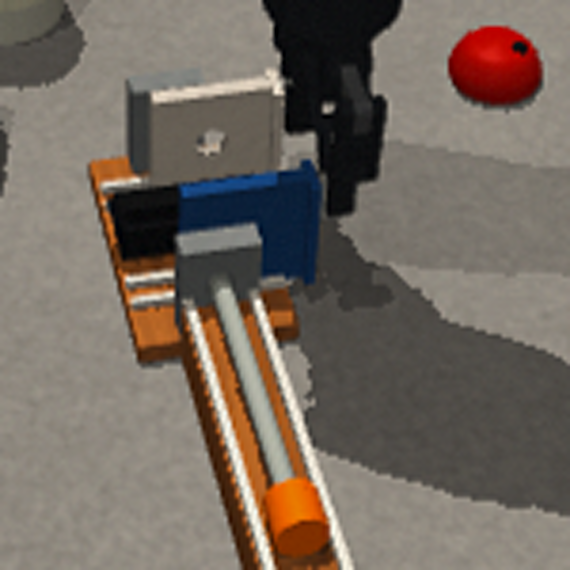

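View pics/top1.png

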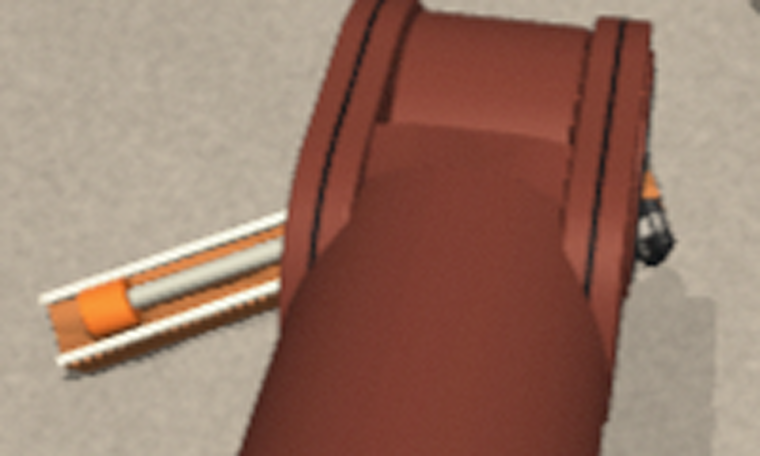

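{"method": "servo_tool", "body": {
  "deltas": [
    [[-0.008, -0.003, 0, 0, 0, 0, -0.55], [-0.008, 0, 0, 0, 0, 0, -0.55], [0, 0, 0, 0, 0, 0, -0.55], [0, 0, 0, 0, 0, 0, -0.55]]
  ]
}}

```text
time: 4.92
tcp_pos: [546.5, -12.1, 121.5]
ee_rot: [[-0.949, -0.316, 0.001], [-0.316, 0.949, -0.0], [-0.001, -0.001, -1.0]]
force: [-1.4, -1.1, 0.6]
opening: 66.0
```

{"method": "servo_tool", "body": {
  "deltas": [
    [[-0.003, 0, 0, 0, 0, 0, -0.55], [0, 0, 0, 0, 0, 0, -0.55]]
  ]
}}

```text
time: 5.18
tcp_pos: [549.0, -11.2, 121.5]
ee_rot: [[-0.949, -0.316, 0.0], [-0.316, 0.949, -0.0], [-0.0, -0.0, -1.0]]
force: [-0.2, -1.1, 0.7]
opening: 66.1
```

```bash
cat > snap.py <<'E'
from h import *
import sys
tag=sys.argv[1]
plan(rk(-52,0,122),108.2)
for n in sys.argv[2:]:
    im=cams.capture(n)
    c=im[170:290,120:320] if n=="top" else im[200:350,240:390]
    cv2.imwrite(f"pics/{n}{tag}.png",cv2.resize(c,None,fx=3.8,fy=3.8,interpolation=cv2.INTER_CUBIC))
E
python3 snap.py 2 side
python3 - <<'E'
from h import *
for j in (0,.0):
  for y in (40,-40):
    for z in (15,90): print(y,z,(proj("side",rk(-41,y+12,z))-[240,200])*3.8)
E
```

```text
t 5.17 tcp [549.  -11.2 121.5] F [-0.2 -1.1  0.7] open 66.1 N 1 d mm [ 3.2 -0.   0.5] w deg [-0.   0.   0.2]
[np.float64(-0.003), np.float64(-0.001), np.float64(-0.0005)] [np.float64(-0.0), np.float64(0.0), np.float64(0.003)]
40 15 [279.42705016 288.20511979]
40 90 [285.53360627 190.95485281]
-40 15 [246.30143647 193.26854526]
-40 90 [250.67053246  97.44632818]
40 15 [279.42705016 288.20511979]
40 90 [285.53360627 190.95485281]
-40 15 [246.30143647 193.26854526]
-40 90 [250.67053246  97.44632818]
```

View pics/side2.png

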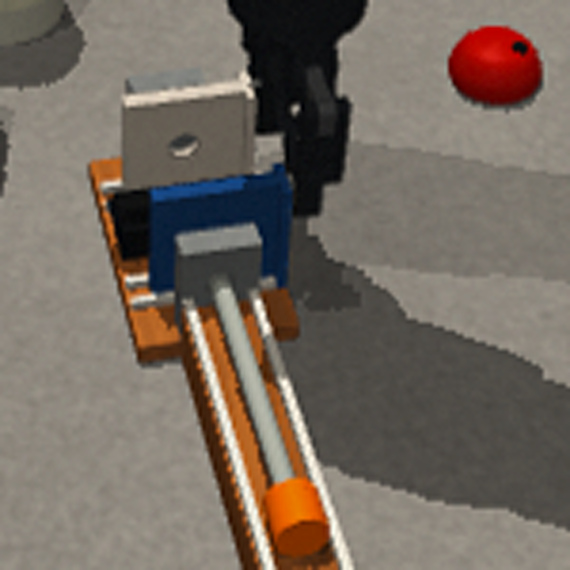

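{"method": "servo_tool", "body": {
  "deltas": [
    [[-0.003, 0, 0, 0, 0, 0, -0.55], [-0.001, 0, 0, 0, 0, 0, -0.55], [0, 0, 0, 0, 0, 0, -0.55]]
  ]
}}

```text
time: 5.6
tcp_pos: [552.7, -9.9, 121.4]
ee_rot: [[-0.949, -0.316, -0.0], [-0.316, 0.949, -0.0], [0.0, -0.0, -1.0]]
force: [-1.6, -2.1, 1.4]
opening: 66.1
```

{"method": "servo_tool", "body": {
  "deltas": [
    [[-0.002, 0, 0, 0, 0, 0, -0.55], [0, 0, 0, 0, 0, 0, -0.55]]
  ]
}}

```text
time: 5.85
tcp_pos: [553.0, -9.9, 121.3]
ee_rot: [[-0.949, -0.315, -0.004], [-0.315, 0.949, -0.0], [0.004, 0.001, -1.0]]
force: [-11.6, -3.2, 9.3]
opening: 66.1
```

{"method": "servo_tool", "body": {
  "deltas": [
    [[-0.002, 0, 0, 0, 0, 0, -0.55], [0, 0, 0, 0, 0, 0, -0.55]]
  ]
}}

```text
time: 6.1
tcp_pos: [553.3, -9.8, 121.1]
ee_rot: [[-0.949, -0.315, -0.008], [-0.315, 0.949, -0.0], [0.008, 0.002, -1.0]]
force: [-20.2, -6.5, 19.4]
opening: 66.3
```

```bash
python3 - <<'E'
from h import *
s=r.get_state();print(s["ft_torque"],s["force"],s["tcp_pos"])
E
python3 snap.py 3 side
```

```text
[-0.65767569  3.96661572  0.53922494] [-20.16817213  -6.54001941  19.44745364] [553.2631655   -9.83658682 121.09790429]
t 6.1 tcp [553.3  -9.8 121.1] F [-20.2  -6.5  19.4] open 66.3 N 1 d mm [-1.1 -1.4  0.9] w deg [ 0.1 -0.4  0.2]
[np.float64(0.0015), np.float64(-0.001), np.float64(-0.0009)] [np.float64(0.002), np.float64(-0.008), np.float64(0.003)]
```

View pics/side3.png

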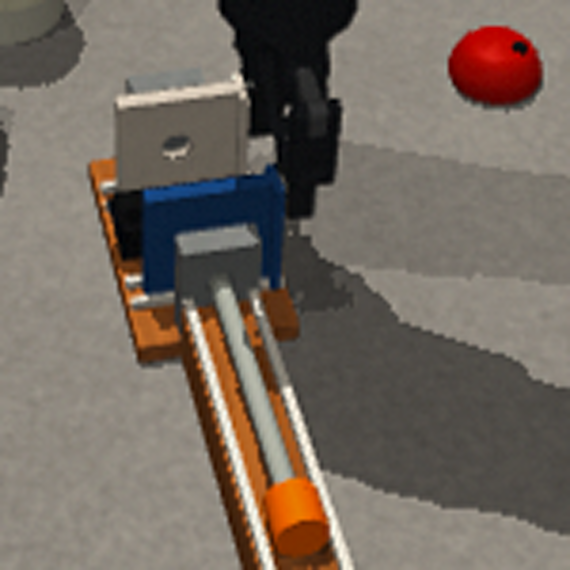

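{"method": "servo_tool", "body": {
  "deltas": [
    [[0.03, 0, 0, 0, 0, 0, -0.55], [0.02, 0, -0.06, 0, 0, 0, -0.3], [0, 0, -0.06, 0, 0, 0, -0.3]]
  ]
}}

```text
time: 6.52
tcp_pos: [508.0, -24.6, 241.8]
ee_rot: [[-0.949, -0.315, -0.001], [-0.315, 0.949, 0.0], [0.001, 0.001, -1.0]]
force: [1.4, 1.7, 0.2]
opening: 55.4
```

Run:
```python
from h import *
plan([537,-342,240],80.3)
```

```text
t 6.53 tcp [508.  -24.6 241.8] F [1.4 1.7 0.2] open 55.4 N 6 d mm [  29.  -317.4   -1.8] w deg [ 0.  -0.1 28.1]
[np.float64(0.0121), np.float64(-0.0517), np.float64(0.0003)] [np.float64(0.0), np.float64(-0.0), np.float64(0.082)]
[np.float64(0.0078), np.float64(-0.0525), np.float64(0.0003)] [np.float64(0.0), np.float64(-0.0), np.float64(0.082)]
[np.float64(0.0035), np.float64(-0.053), np.float64(0.0003)] [np.float64(0.0), np.float64(-0.0), np.float64(0.082)]
[np.float64(-0.0008), np.float64(-0.0531), np.float64(0.0003)] [np.float64(0.0), np.float64(-0.0), np.float64(0.082)]
[np.float64(-0.0051), np.float64(-0.0529), np.float64(0.0003)] [np.float64(0.0), np.float64(-0.0), np.float64(0.082)]
[np.float64(-0.0094), np.float64(-0.0523), np.float64(0.0003)] [np.float64(0.0), np.float64(-0.0), np.float64(0.082)]
```

{"method": "servo_tool", "body": {
  "deltas": [
    [[0.012, -0.0515, 0, 0, 0, 0.082, -0.3], [0.008, -0.0525, 0, 0, 0, 0.082, -0.3], [0.0035, -0.053, 0, 0, 0, 0.082, -0.3], [-0.001, -0.053, 0, 0, 0, 0.082, -0.3], [-0.005, -0.053, 0, 0, 0, 0.082, -0.3], [-0.0095, -0.0525, 0, 0, 0, 0.082, -0.3], [0, 0, 0, 0, 0, 0, -0.3]]
  ]
}}

```text
time: 7.4
tcp_pos: [536.9, -346.2, 240.6]
ee_rot: [[-0.984, 0.177, -0.0], [0.177, 0.984, -0.003], [-0.0, -0.003, -1.0]]
force: [-1.0, 1.4, 0.4]
opening: 55.5
```

Run:
```python
from h import *
plan([537,-342,169],80.3)
for n in("top","side"):
    im=cams.capture(n)
    c=im[170:290,360:500] if n=="top" else im[100:220,280:400]
    cv2.imwrite(f"pics/{n}4.png",cv2.resize(c,None,fx=4.5,fy=4.5,interpolation=cv2.INTER_CUBIC))
```

```text
t 7.4 tcp [ 536.9 -346.2  240.6] F [-1.   1.4  0.4] open 55.5 N 2 d mm [  0.1   4.2 -71.6] w deg [-0.2  0.  -0.5]
[np.float64(0.0003), np.float64(0.0022), np.float64(0.0358)] [np.float64(-0.002), np.float64(0.0), np.float64(-0.004)]
[np.float64(0.0003), np.float64(0.0022), np.float64(0.0358)] [np.float64(-0.002), np.float64(0.0), np.float64(-0.004)]
```

View pics/side4.png

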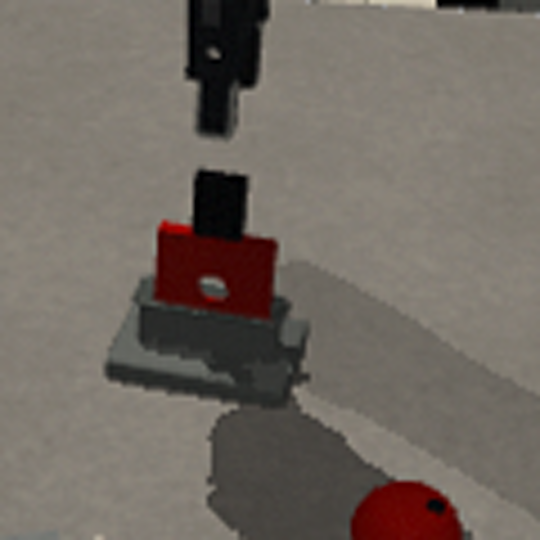

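{"method": "servo_tool", "body": {
  "deltas": [
    [[0, 0.002, 0.036, 0, 0, -0.004, -0.3], [0, 0.001, 0.036, 0, 0, -0.004, -0.3], [0, 0, 0, 0, 0, 0, -0.3]]
  ]
}}

```text
time: 7.88
tcp_pos: [538.4, -335.7, 166.6]
ee_rot: [[-0.987, 0.159, -0.003], [0.159, 0.987, 0.003], [0.004, 0.002, -1.0]]
force: [-0.6, -0.6, 1.6]
opening: 55.4
```

Run:
```python
from h import *
plan([537,-342,169],80.3)
```

```text
t 7.88 tcp [ 538.4 -335.7  166.6] F [-0.6 -0.6  1.6] open 55.4 N 1 d mm [-1.4 -6.3  2.4] w deg [ 0.1 -0.2  0.6]
[np.float64(0.0004), np.float64(-0.0065), np.float64(-0.0024)] [np.float64(0.002), np.float64(-0.004), np.float64(0.01)]
```

{"method": "servo_tool", "body": {
  "deltas": [
    [[0, 0, 0, 0, 0, 0, -0.3], [0, 0, 0, 0, 0, 0, -0.3], [0, 0, 0, 0, 0, 0, -0.3]]
  ]
}}

```text
time: 8.25
tcp_pos: [539.0, -338.9, 169.9]
ee_rot: [[-0.987, 0.162, 0.002], [0.162, 0.987, -0.001], [-0.002, -0.0, -1.0]]
force: [-0.3, -0.8, 0.0]
opening: 55.3
```

Run:
```python
from h import *
plan([537,-342,168],80.3)
```

```text
t 8.25 tcp [ 539.  -338.9  169.9] F [-0.3 -0.8  0. ] open 55.3 N 1 d mm [-2.  -3.1 -1.9] w deg [-0.   0.1  0.4]
[np.float64(0.0015), np.float64(-0.0034), np.float64(0.0019)] [np.float64(-0.0), np.float64(0.002), np.float64(0.007)]
```

{"method": "servo_tool", "body": {
  "deltas": [
    [[0.0015, -0.003, 0.002, 0, 0, 0.007, -0.3], [0, 0, 0, 0, 0, 0, 0.3], [0, 0, 0, 0, 0, 0, 0.7], [0, 0, 0, 0, 0, 0, 1], [0, 0, 0, 0, 0, 0, 1], [0, 0, 0, 0, 0, 0, 1]]
  ],
  "newtons": 40
}}

```text
time: 9.0
tcp_pos: [536.5, -341.9, 166.8]
ee_rot: [[-0.986, 0.169, -0.0], [0.169, 0.986, -0.001], [-0.0, -0.001, -1.0]]
force: [-0.2, -3.9, -1.7]
opening: 9.3
```

Run:
```python
from h import *
plan([537,-342,168],80.3)
s=r.get_state();print(s["ft_torque"])
im=cams.capture("side")
cv2.imwrite(f"pics/side5.png",cv2.resize(im[100:220,280:400],None,fx=4.5,fy=4.5,interpolation=cv2.INTER_CUBIC))
```

```text
t 9.0 tcp [ 536.5 -341.9  166.8] F [-0.2 -3.9 -1.7] open 9.3 N 1 d mm [ 0.5 -0.1  1.2] w deg [-0.   0.  -0.1]
[np.float64(-0.0005), np.float64(0.0), np.float64(-0.0012)] [np.float64(-0.001), np.float64(0.0), np.float64(-0.001)]
[-0.96693517  0.0050277  -0.08532913]
```

View pics/side5.png

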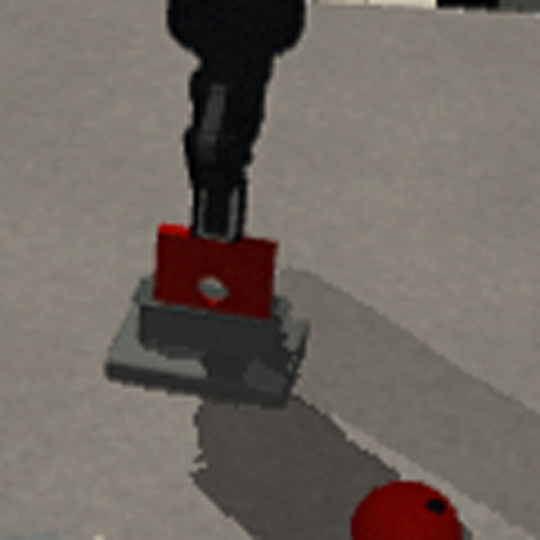

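{"method": "servo_tool", "body": {
  "deltas": [
    [[0, 0, -0.02, 0, 0, 0, 1], [0, 0, -0.04, 0, 0, 0, 1], [0, 0, -0.05, 0, 0, 0, 1]]
  ]
}}

```text
time: 9.43
tcp_pos: [536.4, -340.1, 277.0]
ee_rot: [[-0.986, 0.168, -0.002], [0.168, 0.986, 0.002], [0.003, 0.002, -1.0]]
force: [1.1, -0.7, 0.0]
opening: 9.5
```

Run:
```python
from h import *
plan(rk(1,0,276),108.2,vmax=.045)
```

```text
t 9.43 tcp [ 536.4 -340.1  277. ] F [ 1.1 -0.7  0. ] open 9.5 N 8 d mm [ 66.2 345.4  -1. ] w deg [  0.1  -0.1 -27.9]
[np.float64(-0.0009), np.float64(0.044), np.float64(0.0002)] [np.float64(0.0), np.float64(-0.0), np.float64(-0.061)]
[np.float64(-0.0036), np.float64(0.0438), np.float64(0.0002)] [np.float64(0.0), np.float64(-0.0), np.float64(-0.061)]
[np.float64(-0.0062), np.float64(0.0435), np.float64(0.0002)] [np.float64(0.0), np.float64(-0.0), np.float64(-0.061)]
[np.float64(-0.0089), np.float64(0.0431), np.float64(0.0002)] [np.float64(0.0), np.float64(-0.0), np.float64(-0.061)]
[np.float64(-0.0115), np.float64(0.0424), np.float64(0.0002)] [np.float64(0.0), np.float64(-0.0), np.float64(-0.061)]
[np.float64(-0.014), np.float64(0.0417), np.float64(0.0001)] [np.float64(0.0), np.float64(-0.0), np.float64(-0.061)]
[np.float64(-0.0165), np.float64(0.0407), np.float64(0.0001)] [np.float64(0.0), np.float64(-0.0), np.float64(-0.061)]
[np.float64(-0.019), np.float64(0.0397), np.float64(0.0001)] [np.float64(0.0), np.float64(-0.0), np.float64(-0.061)]
```

{"method": "servo_tool", "body": {
  "deltas": [
    [[-0.001, 0.044, 0, 0, 0, -0.061, 1], [-0.0035, 0.044, 0, 0, 0, -0.061, 1], [-0.006, 0.0435, 0, 0, 0, -0.061, 1], [-0.009, 0.043, 0, 0, 0, -0.061, 1], [-0.0115, 0.0425, 0, 0, 0, -0.061, 1], [-0.014, 0.0415, 0, 0, 0, -0.061, 1], [-0.0165, 0.0405, 0, 0, 0, -0.061, 1], [-0.019, 0.0385, 0, 0, 0, -0.061, 1]]
  ]
}}

```text
time: 10.42
tcp_pos: [603.0, 4.9, 276.8]
ee_rot: [[-0.949, -0.316, -0.001], [-0.316, 0.949, 0.001], [0.0, 0.001, -1.0]]
force: [0.6, -0.7, -1.1]
opening: 9.5
```

{"method": "servo_tool", "body": {
  "deltas": [
    [[0, 0, 0.01, 0, 0, 0, 1], [0, 0, 0, 0, 0, 0, 1], [0, 0, 0, 0, 0, 0, 1], [0, 0, 0, 0, 0, 0, 1]]
  ]
}}

```text
time: 10.92
tcp_pos: [603.2, 1.6, 267.1]
ee_rot: [[-0.95, -0.311, 0.0], [-0.311, 0.95, 0.0], [-0.0, -0.0, -1.0]]
force: [0.5, 0.4, -1.8]
opening: 9.5
```

Run:
```python
from h import *
plan(rk(1,0,276),108.2,vmax=.045)
for n in("top","side"):
    im=cams.capture(n); cv2.imwrite(f"pics/{n}6f.png",im)
    c=im[150:270,190:330] if n=="top" else im[170:320,230:380]
    cv2.imwrite(f"pics/{n}6.png",cv2.resize(c,None,fx=4,fy=4,interpolation=cv2.INTER_CUBIC))
```

```text
t 10.93 tcp [603.2   1.6 267.1] F [ 0.5  0.4 -1.8] open 9.5 N 1 d mm [-0.7  3.7  8.9] w deg [-0.   0.  -0.1]
[np.float64(-0.0005), np.float64(0.0038), np.float64(-0.0089)] [np.float64(-0.0), np.float64(0.0), np.float64(-0.001)]
```

View pics/side6.png

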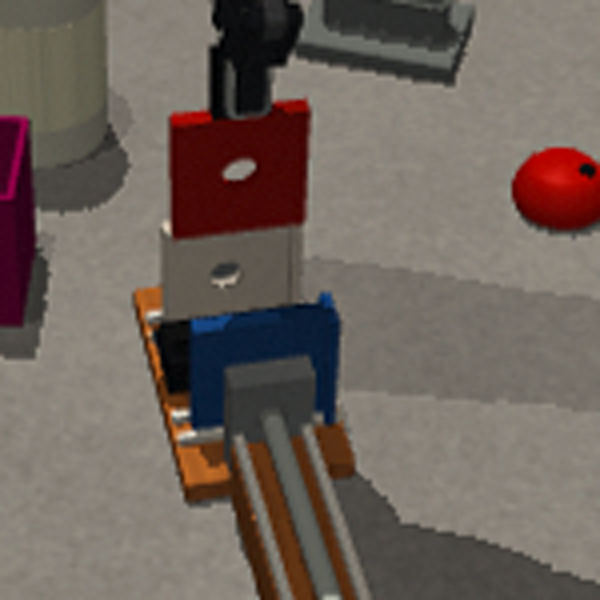

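View pics/top6.png

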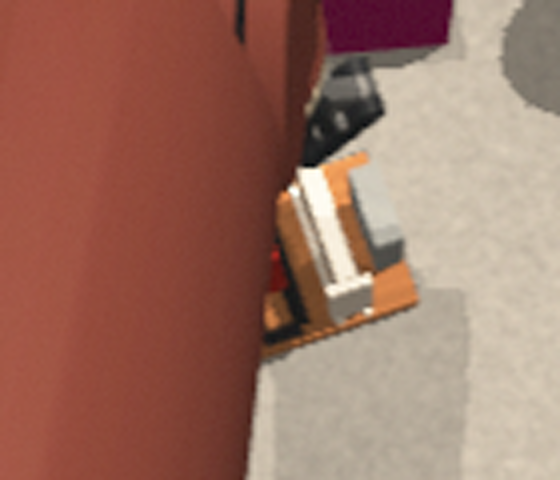

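```bash
cat > cmp.py <<'E'
from h import *
k=lambda x,y:np.array([(x+.5)/4-.5+230,(y+.5)/4-.5+170])
s=(603.2,1.6,18.15)
zb=267.1-152.8
print("sample pred-obs")
for l,o in (((35,5,zb),k(172,237)),((-35,5,zb),k(306,222)),((35,5,zb+75),k(172,127)),((-35,5,zb+75),k(309,113)),((0,5,zb+38),k(239,169))):
    print(l,(proj("side",T(*s,l))-o).round(2))
for RYv in (2,5,7):
  print("rack y",RYv)
  for l,o in (((22,76,78),k(226,373)),((-22,76,78),k(314,360)),((46,78,14),k(186,488)),((46,78,0),k(190,502)),((-46,78,14),k(353,462)),((46,-78,14),k(135,290)),((35,45,90),k(192,324)),((-29,45,90),k(318,310)),((-41,52,15),k(338,423)),((-36,-35,90),k(299,228)),((35,-35,90),k(163,238))):
    print(l,(proj("side",T(RX,RYv,RA,l))-o).round(2))
E
python3 cmp.py
```

```text
sample pred-obs
(35, 5, 114.30000000000001) [1.37 1.34]
(-35, 5, 114.30000000000001) [0.55 0.9 ]
(35, 5, 189.3) [1.2  0.24]
(-35, 5, 189.3) [ 1.13 -0.31]
(0, 5, 152.3) [1.34 2.1 ]
rack y 2
(22, 76, 78) [1.61 2.84]
(-22, 76, 78) [0.75 3.1 ]
(46, 78, 14) [ 0.2  -1.75]
(46, 78, 0) [-0.79 -0.7 ]
(-46, 78, 14) [ 1.06 -1.59]
(46, -78, 14) [ 0.14 -1.28]
(35, 45, 90) [0.83 1.27]
(-29, 45, 90) [-0.35  0.65]
(-41, 52, 15) [-0.5  -0.53]
(-36, -35, 90) [-1.27 -3.59]
(35, -35, 90) [ 0.93 -2.03]
rack y 5
(22, 76, 78) [1.45 3.88]
(-22, 76, 78) [0.64 4.13]
(46, 78, 14) [ 0.02 -0.69]
(46, 78, 0) [-0.97  0.37]
(-46, 78, 14) [ 0.98 -0.56]
(46, -78, 14) [-0.05 -0.42]
(35, 45, 90) [0.65 2.27]
(-29, 45, 90) [-0.46  1.63]
(-41, 52, 15) [-0.59  0.47]
(-36, -35, 90) [-1.38 -2.72]
(35, -35, 90) [ 0.74 -1.14]
rack y 7
(22, 76, 78) [1.35 4.58]
(-22, 76, 78) [0.56 4.82]
(46, 78, 14) [-0.1   0.02]
(46, 78, 0) [-1.09  1.08]
(-46, 78, 14) [0.92 0.14]
(46, -78, 14) [-0.18  0.15]
(35, 45, 90) [0.53 2.94]
(-29, 45, 90) [-0.53  2.28]
(-41, 52, 15) [-0.65  1.14]
(-36, -35, 90) [-1.46 -2.14]
(35, -35, 90) [ 0.62 -0.55]
```

```bash
cat > wire.py <<'E'
from h import *
im=cv2.imread("pics/side6f.png")
def box(x0,x1,y0,y1,z0,z1):
    c=[(x,y,z) for x in(x0,x1) for y in(y0,y1) for z in(z0,z1)]
    return [(c[i],c[j]) for i in range(8) for j in range(i) if sum(a!=b for a,b in zip(c[i],c[j]))==1]
E_=box(-46,46,-78,78,0,14)+box(-22,22,60,76,14,78)+box(-35,35,35,45,15,90)+box(-35,35,-45,-35,15,90)
k=6
outs=[]
for ry in (2,5,8,11):
    b=cv2.resize(im[215:300,258:322],None,fx=k,fy=k,interpolation=cv2.INTER_CUBIC)
    for p,q in E_:
        f=lambda l:tuple(int(v) for v in ((proj("side",T(RX,ry,RA,l))-[1.1,0.9]-[258,215]+.5)*k-.5))
        cv2.line(b,f(p),f(q),(0,255,255),1)
    outs.append(b)
cv2.imwrite("pics/w1.png",np.hstack(outs[:2]));cv2.imwrite("pics/w2.png",np.hstack(outs[2:]))
E
python3 wire.py
```

```text
(no output)
```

View pics/w1.png

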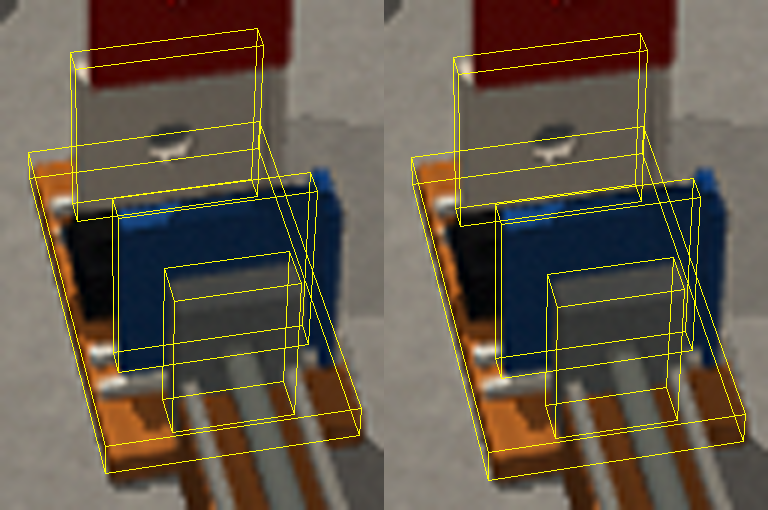

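View pics/w2.png

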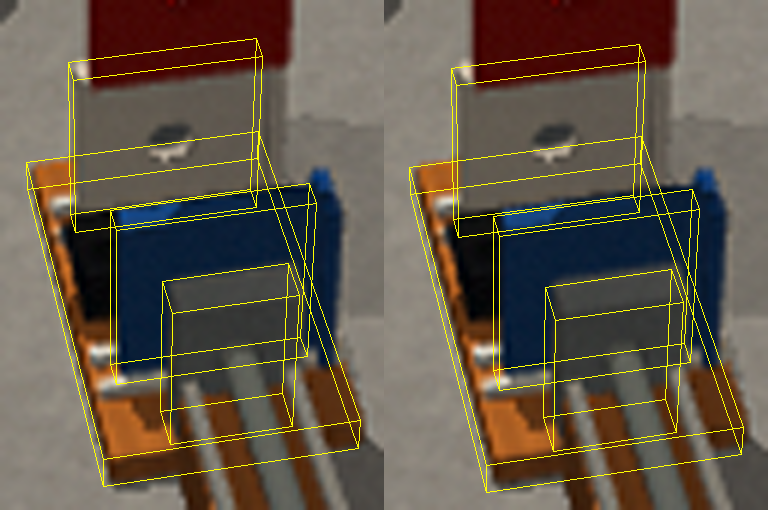

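```bash
sed -i 's/^RX,RY,RA=.*/RX,RY,RA=600.2,7.5,18.2/' h.py
python3 - <<'E'
from h import *
plan(rk(0,0,200),108.2,vmax=.045)
E
```

```text
t 11.03 tcp [603.3   2.  267. ] F [-0.4 -0.  -1.2] open 9.5 N 2 d mm [ -3.1   5.5 -67. ] w deg [-0.  0. -0.]
[np.float64(0.0006), np.float64(0.0031), np.float64(0.0335)] [np.float64(-0.0), np.float64(0.0), np.float64(-0.0)]
[np.float64(0.0006), np.float64(0.0031), np.float64(0.0335)] [np.float64(-0.0), np.float64(0.0), np.float64(-0.0)]
```

{"method": "servo_tool", "body": {
  "deltas": [
    [[0.0005, 0.003, 0.025, 0, 0, 0, 1], [0.0005, 0.003, 0.025, 0, 0, 0, 1], [0, 0, 0.017, 0, 0, 0, 1], [0, 0, 0, 0, 0, 0, 1], [0, 0, 0, 0, 0, 0, 1], [0, 0, 0, 0, 0, 0, 1]]
  ]
}}

```text
time: 11.78
tcp_pos: [601.0, 7.9, 200.7]
ee_rot: [[-0.95, -0.313, 0.002], [-0.313, 0.95, 0.0], [-0.002, -0.0, -1.0]]
force: [0.2, 0.2, -1.4]
opening: 9.4
```

Run:
```python
from h import *
plan(rk(0,0,200),108.2,vmax=.045)
im=cams.capture("side"); cv2.imwrite("pics/side7f.png",im)
cv2.imwrite("pics/side7.png",cv2.resize(im[185:300,250:350],None,fx=5.2,fy=5.2,interpolation=cv2.INTER_CUBIC))
im=cams.capture("top"); 
cv2.imwrite("pics/top7.png",cv2.resize(im[150:270,190:330],None,fx=5,fy=5,interpolation=cv2.INTER_CUBIC))
```

```text
t 11.78 tcp [601.    7.9 200.7] F [ 0.2  0.2 -1.4] open 9.4 N 1 d mm [-0.8 -0.4 -0.7] w deg [-0.   0.1  0. ]
[np.float64(0.0009), np.float64(-0.0001), np.float64(0.0007)] [np.float64(-0.0), np.float64(0.002), np.float64(0.0)]
```

View pics/side7.png

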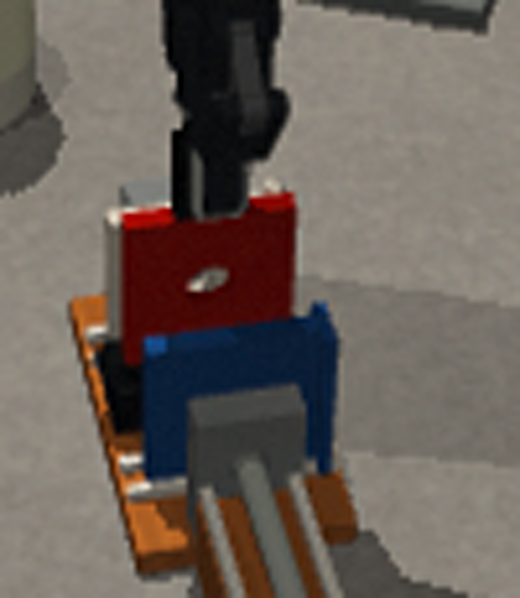

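View pics/top7.png

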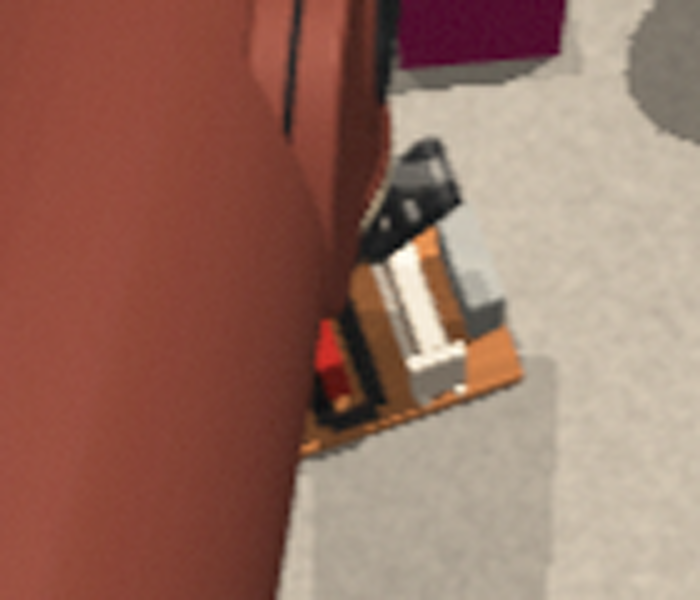

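{"method": "servo_tool", "body": {
  "deltas": [
    [[0.0005, 0, 0.01, 0, 0, 0, 1], [0, 0, 0.008, 0, 0, 0, 1], [0, 0, 0.006, 0, 0, 0, 1], [0, 0, 0.004, 0, 0, 0, 1], [0, 0, 0, 0, 0, 0, 1]]
  ]
}}

```text
time: 12.5
tcp_pos: [599.8, 7.8, 171.3]
ee_rot: [[-0.95, -0.313, -0.001], [-0.313, 0.95, -0.0], [0.001, -0.0, -1.0]]
force: [0.9, -0.3, -1.6]
opening: 9.4
```

{"method": "servo_tool", "body": {
  "deltas": [
    [[0, 0, 0.005, 0, 0, 0, 1], [0, 0, 0.005, 0, 0, 0, 1], [0, 0, 0.004, 0, 0, 0, 1], [0, 0, 0, 0, 0, 0, 1], [0, 0, 0, 0, 0, 0, 1]]
  ]
}}

```text
time: 13.12
tcp_pos: [603.0, 7.1, 165.1]
ee_rot: [[-0.95, -0.312, 0.008], [-0.312, 0.95, 0.003], [-0.009, 0.001, -1.0]]
force: [-18.4, -1.7, 60.3]
opening: 9.3
```

{"method": "servo_tool", "body": {
  "deltas": [
    [[0, 0, -0.008, 0, 0, 0, 1], [0, 0, 0, 0, 0, 0, 1], [0, 0, 0, 0, 0, 0, 1]]
  ]
}}

```text
time: 13.5
tcp_pos: [600.5, 7.5, 165.7]
ee_rot: [[-0.95, -0.313, 0.001], [-0.313, 0.95, -0.001], [-0.001, -0.001, -1.0]]
force: [2.5, -3.4, 4.6]
opening: 9.6
```

Run:
```python
from h import *
plan(rk(0,0,200),108.2,vmax=.045)
print(r.get_state()["ft_torque"])
im=cams.capture("side"); cv2.imwrite("pics/side8f.png",im)
cv2.imwrite("pics/side8.png",cv2.resize(im[185:300,250:350],None,fx=5.2,fy=5.2,interpolation=cv2.INTER_CUBIC))
im=cams.capture("top"); 
cv2.imwrite("pics/top8.png",cv2.resize(im[150:270,190:330],None,fx=5,fy=5,interpolation=cv2.INTER_CUBIC))
```

```text
t 13.5 tcp [600.5   7.5 165.7] F [ 2.5 -3.4  4.6] open 9.6 N 1 d mm [-0.3 -0.  34.3] w deg [-0.1  0.   0. ]
[np.float64(0.0002), np.float64(0.0), np.float64(-0.0343)] [np.float64(-0.001), np.float64(0.001), np.float64(0.0)]
[-0.78468004 -0.58528009  0.09201383]
```

View pics/side8.png

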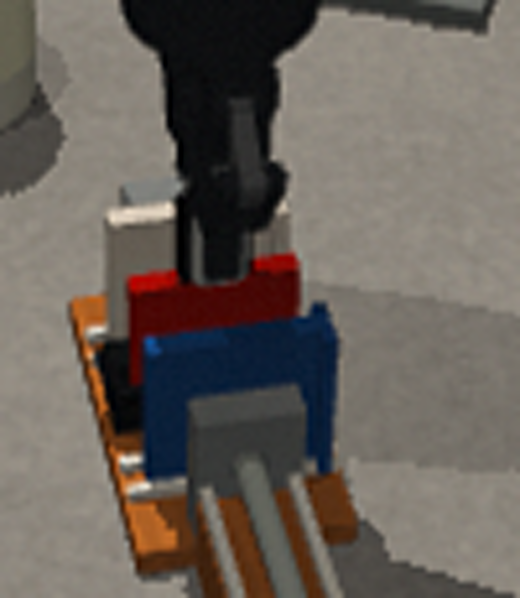

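View pics/top8.png

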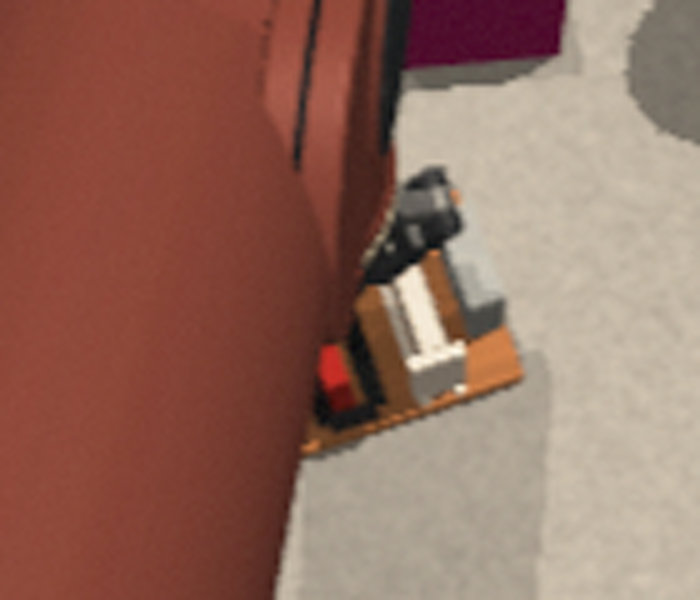

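{"method": "servo_tool", "body": {
  "deltas": [
    [[0, 0, 0, 0, 0, 0, 0.5], [0, 0, 0, 0, 0, 0, 0.4], [0, 0, 0, 0, 0, 0, 0.4], [0, 0, -0.03, 0, 0, 0, 0.4], [0, 0, -0.06, 0, 0, 0, 0.4]]
  ]
}}

```text
time: 14.22
tcp_pos: [598.5, 8.4, 254.4]
ee_rot: [[-0.95, -0.313, -0.005], [-0.313, 0.95, -0.001], [0.005, 0.001, -1.0]]
force: [1.1, 0.9, 0.5]
opening: 25.5
```

Run:
```python
from h import *
plan(rk(0,240,250),18.2,vmax=.05)
```

```text
t 14.22 tcp [598.5   8.4 254.4] F [1.1 0.9 0.5] open 25.5 N 11 d mm [-73.3 227.1  -4.4] w deg [-0.2 -0.3 90. ]
[np.float64(-0.0001), np.float64(0.0217), np.float64(0.0004)] [np.float64(-0.0), np.float64(-0.0), np.float64(0.143)]
[np.float64(0.003), np.float64(0.0215), np.float64(0.0004)] [np.float64(-0.0), np.float64(-0.0), np.float64(0.143)]
[np.float64(0.006), np.float64(0.0209), np.float64(0.0004)] [np.float64(-0.0), np.float64(-0.0), np.float64(0.143)]
[np.float64(0.0089), np.float64(0.0198), np.float64(0.0004)] [np.float64(-0.0), np.float64(-0.0), np.float64(0.143)]
[np.float64(0.0116), np.float64(0.0183), np.float64(0.0004)] [np.float64(-0.0), np.float64(-0.0), np.float64(0.143)]
[np.float64(0.0141), np.float64(0.0165), np.float64(0.0004)] [np.float64(-0.0), np.float64(-0.0), np.float64(0.143)]
[np.float64(0.0163), np.float64(0.0143), np.float64(0.0004)] [np.float64(-0.0), np.float64(-0.0), np.float64(0.143)]
[np.float64(0.0182), np.float64(0.0118), np.float64(0.0004)] [np.float64(-0.0), np.float64(-0.0), np.float64(0.143)]
[np.float64(0.0197), np.float64(0.0091), np.float64(0.0004)] [np.float64(-0.0), np.float64(-0.0), np.float64(0.143)]
[np.float64(0.0208), np.float64(0.0062), np.float64(0.0004)] [np.float64(-0.0), np.float64(-0.0), np.float64(0.143)]
[np.float64(0.0215), np.float64(0.0032), np.float64(0.0004)] [np.float64(-0.0), np.float64(-0.0), np.float64(0.143)]
```

{"method": "servo_tool", "body": {
  "deltas": [
    [[0, 0.0215, 0, 0, 0, 0.143, 0.2], [0.003, 0.0215, 0, 0, 0, 0.143, 0], [0.006, 0.021, 0, 0, 0, 0.143, -0.2], [0.009, 0.02, 0, 0, 0, 0.143, -0.4], [0.0115, 0.0185, 0, 0, 0, 0.143, -0.4], [0.014, 0.0165, 0, 0, 0, 0.143, -0.4], [0.0165, 0.0145, 0, 0, 0, 0.143, -0.4], [0.018, 0.012, 0, 0, 0, 0.143, -0.4]]
  ]
}}

```text
time: 15.22
tcp_pos: [546.5, 174.5, 255.6]
ee_rot: [[-0.675, 0.738, -0.001], [0.738, 0.675, 0.0], [0.0, -0.0, -1.0]]
force: [0.3, 0.4, 0.9]
opening: 59.5
```

{"method": "servo_tool", "body": {
  "deltas": [
    [[0.0195, 0.009, 0, 0, 0, 0.143, -0.4], [0.021, 0.006, 0, 0, 0, 0.143, -0.4], [0.0215, 0.003, 0, 0, 0, 0.143, -0.4], [0, 0, 0, 0, 0, 0, -0.4], [0, 0, 0, 0, 0, 0, -0.4], [0, 0, 0, 0, 0, 0, -0.4]]
  ]
}}

```text
time: 15.98
tcp_pos: [527.0, 234.2, 255.8]
ee_rot: [[-0.311, 0.951, 0.0], [0.951, 0.311, -0.0], [-0.0, 0.0, -1.0]]
force: [0.7, 0.0, 0.4]
opening: 60.1
```

Run:
```python
from h import *
plan(rk(0,235,122),18.2,vmax=.05)
im=cams.capture("side"); cv2.imwrite("pics/side9f.png",im)
cv2.imwrite("pics/side9.png",cv2.resize(im[200:380,245:375],None,fx=3.3,fy=3.3,interpolation=cv2.INTER_CUBIC))
im=cams.capture("top"); cv2.imwrite("pics/top9f.png",im)
cv2.imwrite("pics/top9.png",cv2.resize(im[160:280,110:310],None,fx=4,fy=4,interpolation=cv2.INTER_CUBIC))
```

```text
t 15.97 tcp [527.  234.2 255.8] F [0.7 0.  0.4] open 60.1 N 3 d mm [  -0.2   -3.5 -133.8] w deg [ 0.   0.  -0.1]
[np.float64(-0.0011), np.float64(-0.0004), np.float64(0.0446)] [np.float64(0.0), np.float64(0.0), np.float64(-0.001)]
[np.float64(-0.0011), np.float64(-0.0004), np.float64(0.0446)] [np.float64(0.0), np.float64(0.0), np.float64(-0.001)]
[np.float64(-0.0011), np.float64(-0.0004), np.float64(0.0446)] [np.float64(0.0), np.float64(0.0), np.float64(-0.001)]
```

View pics/side9.png

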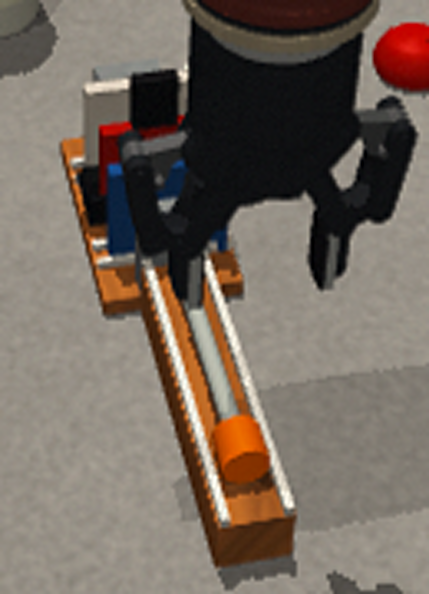

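View pics/top9.png

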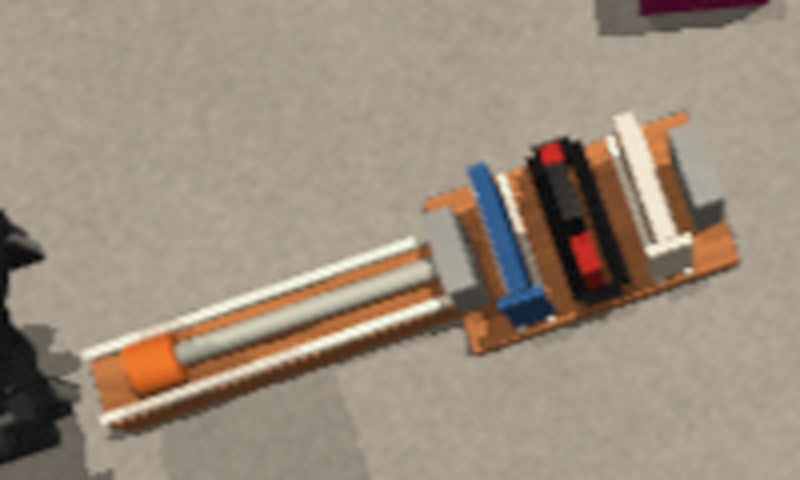

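Run:
```python
from h import *
def inv(X): 
    a=np.radians(RA);d=X[:2]-[RX,RY];return np.array([np.cos(a)*d[0]+np.sin(a)*d[1],-np.sin(a)*d[0]+np.cos(a)*d[1]])
k=lambda x,y:((x+.5)/4-.5+110,(y+.5)/4-.5+160)
for nm,c,z in(("out",(122,360),60),("in",(180,346),60),("outlow",(134,390),60),("near br top far corner",(425,210),78),("rail end a",(82,357),44.5),("rail end b",(104,422),44.5),("rod@knob",(185,352),52),("rod@br",(430,271),52),("base",(437,195),14),("base fr left",(475,352),14),("base fr r",(738,262),14)):
    print(nm,inv(atz("top",k(*c),z)).round(1))
s=models.place_of("top","knob_end"); print([(d["location"],inv(atz("top",np.array(d["location"])*[560,420],52))) for d in s])
s=models.place_of("top","rod"); print([(d["location"],inv(atz("top",np.array(d["location"])*[560,420],52))) for d in s])
```

```text
out [  5.4 247. ]
in [  2.5 216.6]
outlow [-11.7 245.2]
near br top far corner [25.  72.9]
rail end a [ 17.5 271.2]
rail end b [-19.6 269. ]
rod@knob [  0.4 217. ]
rod@br [-0.9 82.6]
base [47.1 69.8]
base fr left [-43.9  76.4]
base fr r [-44.3 -76.5]
[([0.2586, 0.5962], array([  2.3949488 , 240.48659425])), ([0.3211, 0.5698], array([  0.68195317, 164.53163134]))]
[([0.2775, 0.5895], array([  0.78143517, 217.90979259]))]
```

{"method": "servo_tool", "body": {
  "deltas": [
    [[-0.003, 0, 0.05, 0, 0, 0, -0.4], [-0.003, 0, 0.05, 0, 0, 0, -0.4], [-0.002, 0, 0.025, 0, 0, 0, -0.4], [0, 0, 0.01, 0, 0, 0, -0.4], [0, 0, 0, 0, 0, 0, -0.4], [0, 0, 0, 0, 0, 0, -0.4]]
  ]
}}

```text
time: 16.92
tcp_pos: [529.8, 228.2, 122.0]
ee_rot: [[-0.311, 0.95, 0.002], [0.95, 0.311, 0.001], [0.001, 0.002, -1.0]]
force: [0.7, -0.1, 1.1]
opening: 59.8
```

Run:
```python
from h import *
plan(rk(0,230,119),18.2,vmax=.05)
im=cams.capture("side"); cv2.imwrite("pics/side10f.png",im)
cv2.imwrite("pics/side10.png",cv2.resize(im[220:380,245:375],None,fx=3.7,fy=3.7,interpolation=cv2.INTER_CUBIC))
```

```text
t 16.93 tcp [529.8 228.2 122. ] F [ 0.7 -0.1  1.1] open 59.8 N 1 d mm [-1.5 -2.2 -3. ] w deg [ 0.1 -0.  -0.1]
[np.float64(-0.0016), np.float64(-0.0021), np.float64(0.003)] [np.float64(0.002), np.float64(-0.001), np.float64(-0.002)]
```

View pics/side10.png

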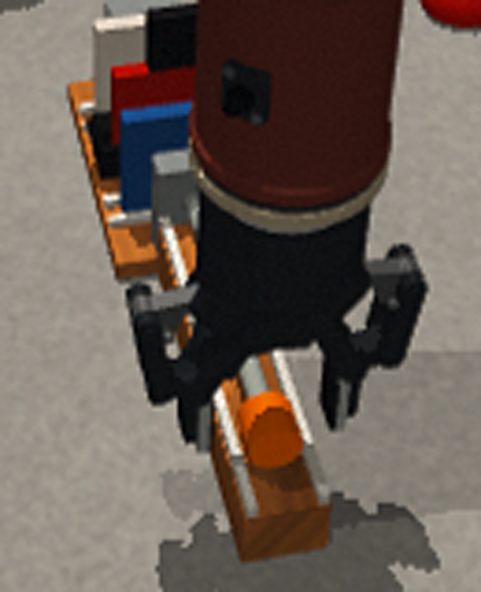

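{"method": "servo_tool", "body": {
  "deltas": [
    [[-0.0015, -0.002, 0.002, 0, 0, 0, -0.2], [0, 0, 0, 0, 0, 0, 0.1], [0, 0, 0, 0, 0, 0, 0.4], [0, 0, 0, 0, 0, 0, 0.8], [0, 0, 0, 0, 0, 0, 1], [0, 0, 0, 0, 0, 0, 1]]
  ],
  "newtons": 25
}}

```text
time: 17.73
tcp_pos: [527.8, 225.9, 119.0]
ee_rot: [[-0.311, 0.95, 0.0], [0.95, 0.311, 0.0], [0.0, 0.0, -1.0]]
force: [-1.6, -0.2, 5.2]
opening: 27.1
```

Run:
```python
from h import *
plan(rk(0,230,119),18.2,vmax=.05)
im=cams.capture("side"); cv2.imwrite("pics/side11f.png",im)
cv2.imwrite("pics/side11.png",cv2.resize(im[220:380,245:375],None,fx=3.7,fy=3.7,interpolation=cv2.INTER_CUBIC))
```

```text
t 17.73 tcp [527.8 225.9 119. ] F [-1.6 -0.2  5.2] open 27.1 N 1 d mm [0.6 0.1 0. ] w deg [ 0.  -0.  -0.1]
[np.float64(-0.0), np.float64(0.0006), np.float64(-0.0)] [np.float64(0.0), np.float64(-0.0), np.float64(-0.002)]
```

View pics/side11.png

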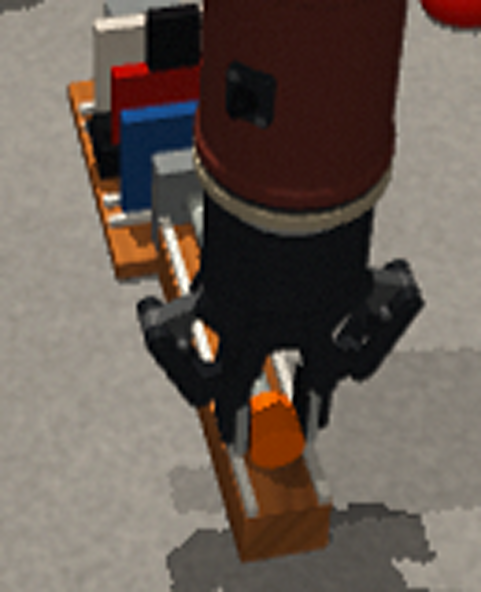

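{"method": "servo_tool", "body": {
  "deltas": [
    [[-0.004, 0, -0.001, 0, 0, 0, 1], [-0.008, 0, 0, 0, 0, 0, 1], [-0.01, 0, 0, 0, 0, 0, 1], [0, 0, 0, 0, 0, 0, 1]]
  ]
}}

```text
time: 18.27
tcp_pos: [534.9, 203.3, 119.7]
ee_rot: [[-0.309, 0.951, 0.0], [0.951, 0.309, -0.001], [-0.001, -0.0, -1.0]]
force: [0.0, -0.1, -1.0]
opening: 26.9
```

Run:
```python
from h import *
plan(rk(0,208,119),18.2,vmax=.05)
print(r.get_state()["ft_torque"])
```

```text
t 18.27 tcp [534.9 203.3 119.7] F [ 0.  -0.1 -1. ] open 26.9 N 1 d mm [ 0.3  1.8 -0.7] w deg [-0.   0.  -0.2]
[np.float64(0.0016), np.float64(0.0009), np.float64(0.0007)] [np.float64(-0.0), np.float64(0.001), np.float64(-0.004)]
[ 0.02794912 -0.01763417  0.04587302]
```

{"method": "servo_tool", "body": {
  "deltas": [
    [[-0.01, 0, 0, 0, 0, 0, 1], [-0.012, 0, 0, 0, 0, 0, 1], [-0.012, 0, 0, 0, 0, 0, 1], [-0.008, 0, 0, 0, 0, 0, 1], [0, 0, 0, 0, 0, 0, 1]]
  ]
}}

```text
time: 18.9
tcp_pos: [547.9, 163.9, 119.8]
ee_rot: [[-0.309, 0.951, 0.0], [0.951, 0.309, -0.0], [-0.0, 0.0, -1.0]]
force: [-0.1, 0.9, -0.9]
opening: 27.0
```

{"method": "servo_tool", "body": {
  "deltas": [
    [[-0.01, 0, 0, 0, 0, 0, 1], [-0.01, 0, 0, 0, 0, 0, 1], [-0.01, 0, 0, 0, 0, 0, 1], [0, 0, 0, 0, 0, 0, 1]]
  ]
}}

```text
time: 19.4
tcp_pos: [557.2, 135.0, 119.8]
ee_rot: [[-0.309, 0.951, 0.0], [0.951, 0.309, -0.0], [-0.001, 0.0, -1.0]]
force: [0.0, 0.2, -2.1]
opening: 27.1
```

Run:
```python
from h import *
plan(rk(0,135,119),18.2,vmax=.05)
im=cams.capture("side"); cv2.imwrite("pics/side12f.png",im)
cv2.imwrite("pics/side12.png",cv2.resize(im[200:360,240:380],None,fx=3.7,fy=3.7,interpolation=cv2.INTER_CUBIC))
im=cams.capture("top"); cv2.imwrite("pics/top12f.png",im)
cv2.imwrite("pics/top12.png",cv2.resize(im[160:280,110:310],None,fx=4,fy=4,interpolation=cv2.INTER_CUBIC))
```

```text
t 19.4 tcp [557.2 135.  119.8] F [ 0.   0.2 -2.1] open 27.1 N 1 d mm [ 0.8  0.7 -0.8] w deg [ 0.   0.  -0.2]
[np.float64(0.0004), np.float64(0.001), np.float64(0.0008)] [np.float64(0.0), np.float64(0.001), np.float64(-0.004)]
```

View pics/side12.png

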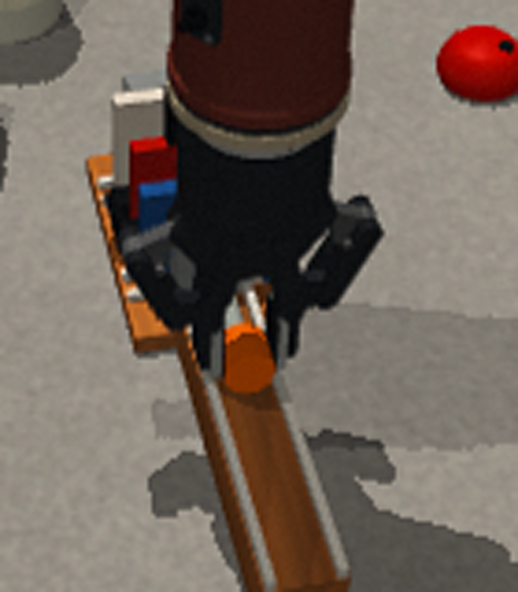

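View pics/top12.png

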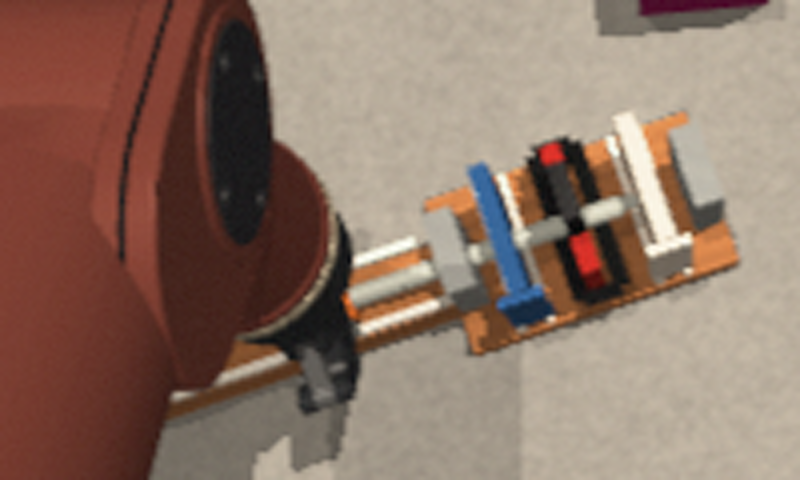

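{"method": "servo_tool", "body": {
  "deltas": [
    [[-0.01, 0.0005, 0, 0, 0, -0.003, 1], [-0.01, 0, 0, 0, 0, 0, 1], [-0.01, 0, 0, 0, 0, 0, 1], [0, 0, 0, 0, 0, 0, 1]]
  ]
}}

```text
time: 20.0
tcp_pos: [567.0, 106.6, 119.8]
ee_rot: [[-0.312, 0.95, 0.0], [0.95, 0.312, -0.001], [-0.001, 0.0, -1.0]]
force: [0.4, -0.7, -1.3]
opening: 26.8
```

{"method": "servo_tool", "body": {
  "deltas": [
    [[-0.006, 0, 0, 0, 0, 0, 1], [-0.005, 0, 0, 0, 0, 0, 1], [0, 0, 0, 0, 0, 0, 1]]
  ]
}}

```text
time: 20.38
tcp_pos: [570.3, 97.1, 119.7]
ee_rot: [[-0.313, 0.95, 0.0], [0.95, 0.313, -0.0], [-0.0, -0.0, -1.0]]
force: [0.2, -0.3, -1.3]
opening: 26.8
```

Run:
```python
from h import *
plan(rk(0,88.5,119),18.2,vmax=.05)
im=cams.capture("side"); cv2.imwrite("pics/side13f.png",im)
cv2.imwrite("pics/side13.png",cv2.resize(im[200:340,240:380],None,fx=4,fy=4,interpolation=cv2.INTER_CUBIC))
im=cams.capture("top"); cv2.imwrite("pics/top13f.png",im)
cv2.imwrite("pics/top13.png",cv2.resize(im[160:280,110:310],None,fx=4,fy=4,interpolation=cv2.INTER_CUBIC))
```

```text
t 20.38 tcp [570.3  97.1 119.7] F [ 0.2 -0.3 -1.3] open 26.8 N 1 d mm [ 2.2 -5.5 -0.7] w deg [-0.  0.  0.]
[np.float64(-0.0059), np.float64(0.0004), np.float64(0.0007)] [np.float64(-0.0), np.float64(0.0), np.float64(0.001)]
```

View pics/side13.png

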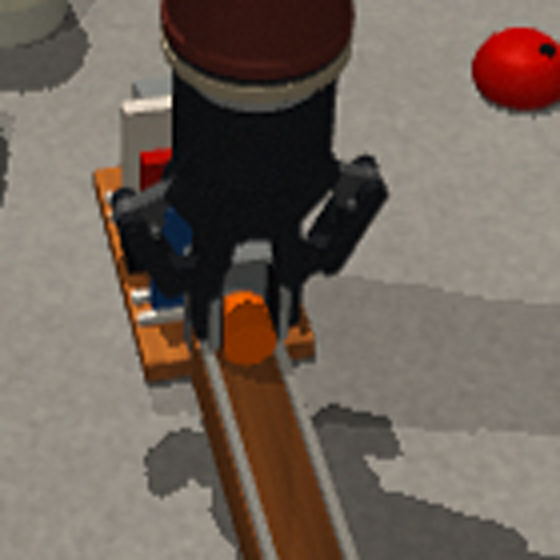

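View pics/top13.png

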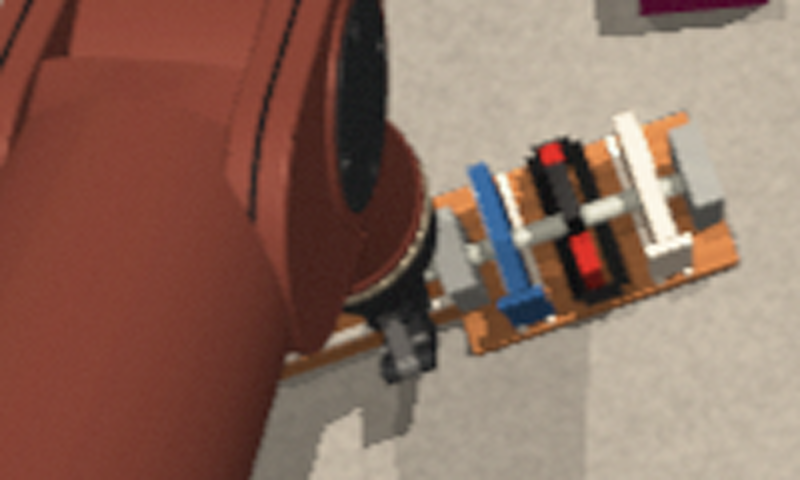

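{"method": "servo_tool", "body": {
  "deltas": [
    [[-0.003, 0, 0, 0, 0, 0, 1], [0, 0, 0, 0, 0, 0, 1], [0, 0, 0, 0, 0, 0, 1]]
  ]
}}

```text
time: 20.85
tcp_pos: [571.1, 94.8, 119.7]
ee_rot: [[-0.314, 0.95, -0.0], [0.95, 0.314, -0.0], [0.0, -0.0, -1.0]]
force: [0.3, -1.0, -1.9]
opening: 27.1
```

{"method": "servo_tool", "body": {
  "deltas": [
    [[-0.002, 0, 0, 0, 0, 0, 1], [0, 0, 0, 0, 0, 0, 1]]
  ]
}}

```text
time: 21.1
tcp_pos: [571.8, 92.6, 119.7]
ee_rot: [[-0.313, 0.95, 0.0], [0.95, 0.313, -0.0], [-0.0, 0.0, -1.0]]
force: [-0.5, -0.6, -1.0]
opening: 26.7
```

{"method": "servo_tool", "body": {
  "deltas": [
    [[-0.002, 0, 0, 0, 0, 0, 1], [0, 0, 0, 0, 0, 0, 1]]
  ]
}}

```text
time: 21.35
tcp_pos: [572.4, 90.7, 119.7]
ee_rot: [[-0.313, 0.95, -0.0], [0.95, 0.313, -0.0], [-0.0, -0.0, -1.0]]
force: [-0.9, 0.1, -0.7]
opening: 27.3
```

{"method": "servo_tool", "body": {
  "deltas": [
    [[-0.002, 0, 0, 0, 0, 0, 1], [0, 0, 0, 0, 0, 0, 1]]
  ]
}}

```text
time: 21.6
tcp_pos: [573.1, 88.8, 119.7]
ee_rot: [[-0.313, 0.95, 0.0], [0.95, 0.313, -0.0], [-0.0, 0.0, -1.0]]
force: [0.3, -0.1, -1.5]
opening: 26.8
```

{"method": "servo_tool", "body": {
  "deltas": [
    [[-0.002, 0, 0, 0, 0, 0, 1], [0, 0, 0, 0, 0, 0, 1]]
  ]
}}

```text
time: 21.85
tcp_pos: [573.3, 88.4, 119.6]
ee_rot: [[-0.315, 0.949, -0.001], [0.949, 0.315, 0.002], [0.002, -0.001, -1.0]]
force: [-2.1, 4.3, -0.2]
opening: 26.7
```

{"method": "servo_tool", "body": {
  "deltas": [
    [[-0.002, 0, 0, 0, 0, 0, 1], [0, 0, 0, 0, 0, 0, 1]]
  ]
}}

```text
time: 22.1
tcp_pos: [573.4, 88.2, 119.5]
ee_rot: [[-0.316, 0.949, -0.002], [0.949, 0.316, 0.003], [0.004, -0.001, -1.0]]
force: [-4.3, 9.4, 1.5]
opening: 26.8
```

{"method": "servo_tool", "body": {
  "deltas": [
    [[0.003, 0, 0, 0, 0, 0, 0.2], [0, 0, 0, 0, 0, 0, -0.2], [0, 0, 0, 0, 0, 0, -0.4], [0, 0, -0.05, 0, 0, 0, -0.4], [0.03, 0, -0.05, 0, 0, 0, 0], [0.06, 0, 0, 0, 0, 0, 1], [0.06, 0, 0, 0, 0, 0, 1], [0, 0, 0, 0, 0, 0, 1]]
  ]
}}

```text
time: 23.1
tcp_pos: [524.4, 236.1, 219.5]
ee_rot: [[-0.321, 0.947, -0.001], [0.947, 0.321, 0.001], [0.002, -0.0, -1.0]]
force: [-0.0, -0.0, -0.5]
opening: 0.3
```

Run:
```python
from h import *
plan(rk(0,135,119),18.2,vmax=.05)
im=cams.capture("side"); cv2.imwrite("pics/side14f.png",im)
cv2.imwrite("pics/side14.png",cv2.resize(im[200:340,240:380],None,fx=4,fy=4,interpolation=cv2.INTER_CUBIC))
im=cams.capture("top"); cv2.imwrite("pics/top14f.png",im)
cv2.imwrite("pics/top14.png",cv2.resize(im[170:270,190:310],None,fx=6,fy=6,interpolation=cv2.INTER_CUBIC))
```

```text
t 23.1 tcp [524.4 236.1 219.5] F [-0.  -0.  -0.5] open 0.3 N 3 d mm [  33.6 -100.3 -100.5] w deg [-0.  -0.1  0.5]
[np.float64(-0.0353), np.float64(-0.0001), np.float64(0.0334)] [np.float64(-0.0), np.float64(-0.001), np.float64(0.003)]
[np.float64(-0.0353), np.float64(-0.0), np.float64(0.0335)] [np.float64(-0.0), np.float64(-0.001), np.float64(0.003)]
[np.float64(-0.0353), np.float64(0.0001), np.float64(0.0335)] [np.float64(-0.0), np.float64(-0.001), np.float64(0.003)]
```

View pics/side14.png

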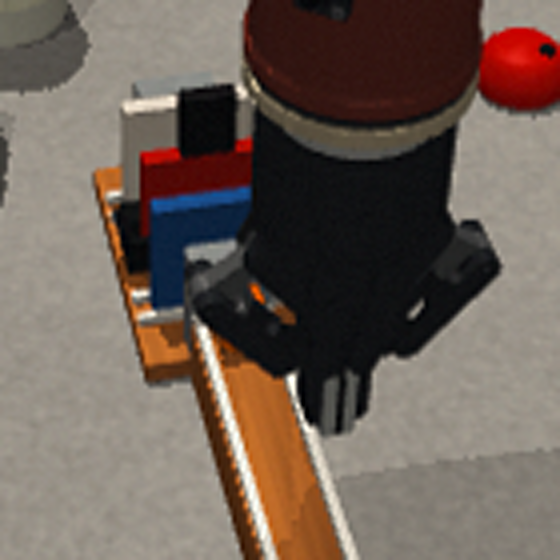

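View pics/top14.png

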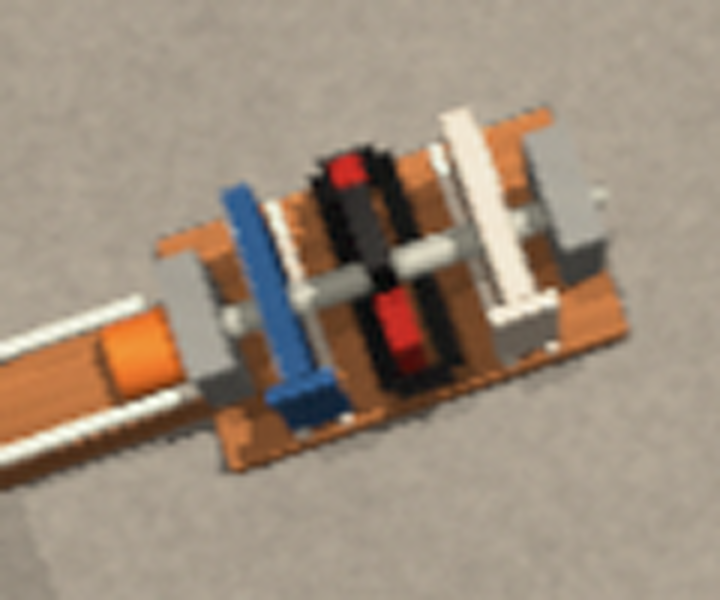

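{"method": "servo_tool", "body": {
  "deltas": [
    [[-0.04, 0, 0.03, 0, 0, 0.003, 1], [-0.04, 0, 0.035, 0, 0, 0.003, 1], [-0.028, 0, 0.033, 0, 0, 0.003, 1], [0, 0, 0, 0, 0, 0, 1], [0, 0, 0, 0, 0, 0, 1], [0, 0, 0, 0, 0, 0, 1]]
  ]
}}

```text
time: 23.95
tcp_pos: [560.4, 128.7, 122.8]
ee_rot: [[-0.306, 0.952, 0.001], [0.952, 0.306, 0.001], [0.001, 0.002, -1.0]]
force: [0.4, -0.3, 0.2]
opening: -0.0
```

Run:
```python
from h import *
plan(rk(0,114,121),18.2,vmax=.05)
```

```text
t 23.95 tcp [560.4 128.7 122.8] F [ 0.4 -0.3  0.2] open -0.0 N 1 d mm [  4.2 -12.9  -1.8] w deg [ 0.1 -0.  -0.4]
[np.float64(-0.0136), np.float64(0.0), np.float64(0.0018)] [np.float64(0.002), np.float64(-0.0), np.float64(-0.007)]
```

{"method": "servo_tool", "body": {
  "deltas": [
    [[-0.006, 0, 0.001, 0, 0, -0.006, 1], [-0.005, 0, 0, 0, 0, 0, 1], [-0.003, 0, 0, 0, 0, 0, 1], [0, 0, 0, 0, 0, 0, 1], [0, 0, 0, 0, 0, 0, 1]]
  ]
}}

```text
time: 24.58
tcp_pos: [564.2, 114.7, 120.7]
ee_rot: [[-0.311, 0.95, -0.0], [0.95, 0.311, 0.0], [0.0, -0.0, -1.0]]
force: [-0.4, 0.3, -0.2]
opening: 0.0
```

{"method": "servo_tool", "body": {
  "deltas": [
    [[-0.002, 0, 0, 0, 0, 0, 1], [0, 0, 0, 0, 0, 0, 1]]
  ]
}}

```text
time: 24.82
tcp_pos: [564.9, 112.5, 120.7]
ee_rot: [[-0.311, 0.951, -0.0], [0.951, 0.311, -0.0], [-0.0, -0.0, -1.0]]
force: [-0.5, -0.0, 0.2]
opening: -0.2
```

{"method": "servo_tool", "body": {
  "deltas": [
    [[-0.002, 0, 0, 0, 0, 0, 1], [0, 0, 0, 0, 0, 0, 1]]
  ]
}}

```text
time: 25.08
tcp_pos: [565.2, 111.8, 120.6]
ee_rot: [[-0.312, 0.95, -0.001], [0.95, 0.312, 0.001], [0.001, -0.0, -1.0]]
force: [-1.4, 4.9, -0.1]
opening: 0.0
```

{"method": "servo_tool", "body": {
  "deltas": [
    [[-0.004, 0, 0, 0, 0, 0, 1], [0, 0, 0, 0, 0, 0, 1], [0, 0, 0, 0, 0, 0, 1]]
  ]
}}

```text
time: 25.45
tcp_pos: [565.5, 111.4, 120.5]
ee_rot: [[-0.314, 0.949, -0.003], [0.949, 0.314, 0.005], [0.006, -0.001, -1.0]]
force: [-6.8, 15.9, 2.3]
opening: 0.1
```

{"method": "servo_tool", "body": {
  "deltas": [
    [[0.02, 0, 0, 0, 0, 0, 1], [0.05, 0, -0.02, 0, 0, 0, 1], [0.06, 0, -0.06, 0, 0, 0, 1], [0.06, 0, -0.06, 0, 0, 0, 1], [0.06, 0, 0, 0, 0, 0, 1], [0.06, 0, 0, 0, 0, 0, 1], [0, 0, 0, 0, 0, 0, 1], [0, 0, 0, 0, 0, 0, 1]]
  ]
}}

```text
time: 26.45
tcp_pos: [480.6, 370.7, 228.9]
ee_rot: [[-0.31, 0.951, 0.001], [0.951, 0.31, -0.001], [-0.001, 0.0, -1.0]]
force: [0.7, 0.3, 0.2]
opening: -0.0
```

Run:
```python
from h import *
print(r.get_state()["tcp_pos"],r.get_state()["force"])
im=cams.capture("side"); cv2.imwrite("pics/side15f.png",im)
cv2.imwrite("pics/side15.png",cv2.resize(im[200:340,240:380],None,fx=4,fy=4,interpolation=cv2.INTER_CUBIC))
im=cams.capture("top"); cv2.imwrite("pics/top15f.png",im)
cv2.imwrite("pics/top15.png",cv2.resize(im[170:270,190:310],None,fx=6,fy=6,interpolation=cv2.INTER_CUBIC))
def inv(X): 
    a=np.radians(RA);d=X[:2]-[RX,RY];return np.array([np.cos(a)*d[0]+np.sin(a)*d[1],-np.sin(a)*d[0]+np.cos(a)*d[1]]).round(1)
for q,z in(("knob_end",52),("rod",52),("rod_tip",52),("sample_tab",111),("board_left_front",52.5),("board_right_front",52.5),("mouse",0),("wipes",0),("pen_pot",0)):
    o=place("top",q)
    for uv,c in o[:2]: X=atz("top",uv,z); print(q,round(c,2),uv.round(1),X.round(0),inv(X))
```

```text
[480.63953523 370.72769985 228.93977059] [0.68004282 0.27846167 0.15548529]
knob_end 0.54 [209.3 231.1] [566. 102.  52.] [ -3.1 100.5]
rod 0.87 [219.9 225.4] [578.  80.  52.] [ 1.2 75.7]
rod_tip 0.67 [290.5 201.4] [627. -71.  52.] [  1.1 -83.4]
sample_tab 0.7 [249.6 207. ] [603.  12. 111.] [4.4 3.2]
board_left_front 0.6 [243.3 237.4] [551.  30.  52.] [-39.7  36.7]
board_right_front 0.77 [275.9 225.3] [576. -39.  52.] [-37.9 -36.7]
mouse 0.82 [341.6 299.4] [ 419. -178.    0.] [-230.  -120.1]
wipes 0.84 [346.9 152.7] [ 754. -207.    0.] [  79.2 -252.1]
wipes 0.66 [248.3 208.2] [625.  24.   0.] [29.1  7.5]
pen_pot 0.68 [286.4 149.7] [764. -66.   0.] [ 133.1 -120.8]
pen_pot 0.38 [251.4 206.9] [628.  17.   0.] [29.6 -0. ]
```

View pics/side15.png

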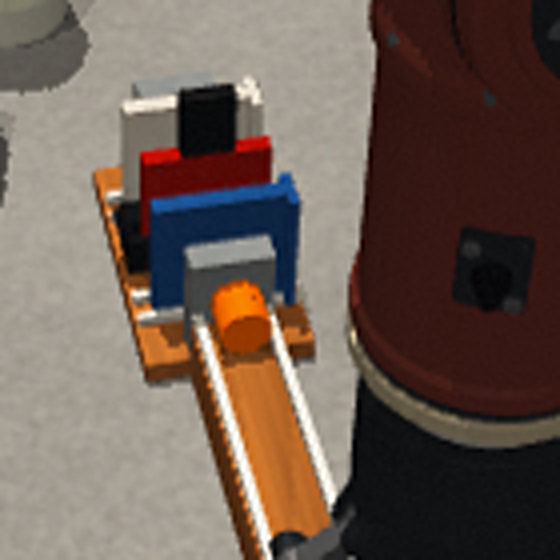

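View pics/top15.png

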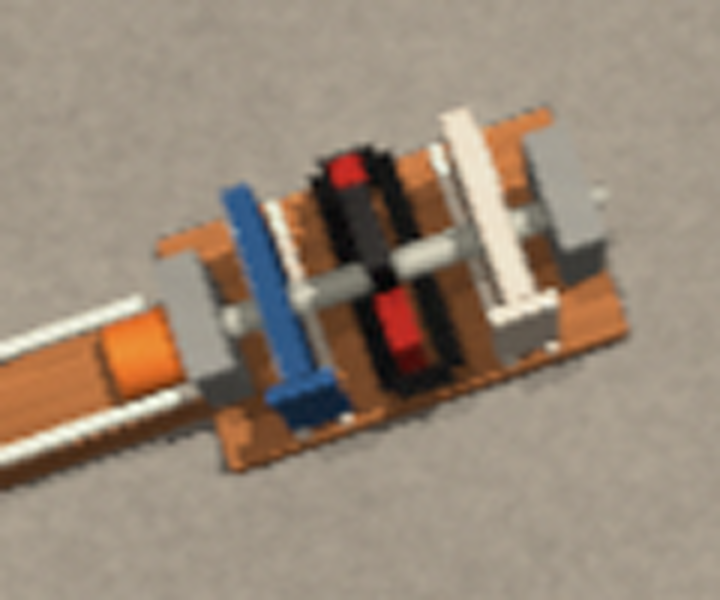

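```bash
python3 -c "
from station import r
print(r.sign_off(), r.get_state()['time'])"
```

```text
the job is handed in; nothing more can be done
the job is handed in; nothing more can be done
```

The job is handed in after about 27 s of the 62 s allowed. The sign-off gives no verdict, but my last checks agree with the required end state.

**What I did**
- I pushed the blue and white boards home together with the half-open fingers, until they hit the stop at about 20 N.
- I took the red sample by its tab and set it in the middle pocket. I misjudged the floor height and pressed it down with about 60 N for a moment, which slipped it roughly 2–3 mm in the fingers, but it seated.
- I slid the rod in by its knob, let go, then pushed the knob's end against the near bracket with about 17 N until it stopped.
- I let go of everything and drew the arm back well clear.

**What the last pictures and networks showed**
- **Rod:** the knob's inner face is 75.7 mm along the rack, where 76 mm is fully in. The tip is at -83.4 mm, about 7 mm out of the far bracket.
- **Boards and sample:** all three stand in line, with the rod visibly through them. The flange fronts read -39.7 mm (blue) and -37.9 mm (white), where -41 mm is home, so within about 3 mm and with no sign of being pulled out.
- **Tub, pen pot and mouse:** all three are unmoved within measuring error.

**Disagreements**
- The two cameras differed by about 4 mm on where the rack is along y. I settled this by comparing the held sample with the rack in the side view.
- The network put the sample's tab about 4 mm off in x and 3 mm off in y. I did not correct for this, because the rod had passed through the sample's hole without resistance.

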